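# Unload the plating carriers on the push-off blade

## Task

Slide the catch tray in under the push-off blade, then unload the plate carriers: draw each one straight up out of the light stand without tipping or dragging the stand, push the copper plate off each loaded side by drawing that side past the blade (turn the carrier for the second side) so that the plates end up in the tray, and hang the empty carrier by its bar across both copper rails of the bath. All three carriers end hanging in the bath; keep them upright throughout, never touch the plates with the gripper, and leave the other things on the bench where they are.

Things in the scene. Friction and masses are not known exactly. Their poses are not given: they have to be found in the camera images.
- carrier_1: white plate carrier, 92 mm wide (y), 26 thick (x), 137 tall, alike both ways round, 0.2 kg; origin at the centre of its underside, z up. Hanger bar: copper, 160 mm long along y, 10 mm square, z 95 to 105. Black grip lug on top: 14 (x) x 30 (y) mm, z 105 to 137. Neck below the bar 8 x 24 mm. Starts upright in the stand
- carrier_2: like carrier_1. Rails: a 4 mm web (faces x = +-2, z 0 to 62) with grey rails along the bottom (ledge top z = 5) and top (z 48 to 62, bridged at its ends, underside z = 58); lips on each side at |x| 10 to 13 mm (z 5 to 13 and 48 to 62) keep one plate upright in the 8 mm gap. Rails open at both ends (y = +-46); the window between lips (z 13 to 48) shows the plate
- carrier_3: like carrier_1 and carrier_2. A plate leaves 10 to 18 mm of bare web at each end of the rails, where the blade's tip can enter. An empty side shows the bare white web; drawing an empty side past the blade does no harm
- plate_1: bare copper plate 64 x 50 x 5 mm (its y, z, x), 0.125 kg; origin at its centre. If present it starts loose in the rails of carrier_1 on its +x side, about midway along; slides endways with a push of a newton or so. Absent in some starts (that side is then empty)
- plate_2: bare copper plate 64 x 50 x 5 mm (its y, z, x), 0.125 kg; origin at its centre. If present it starts loose in the rails of carrier_1 on its -x side, about midway along; slides endways with a push of a newton or so. Absent in some starts (that side is then empty)
- plate_3: bare copper plate 64 x 50 x 5 mm (its y, z, x), 0.125 kg; origin at its centre. If present it starts loose in the rails of carrier_2 on its +x side, about midway along; slides endways with a push of a newton or so. Absent in some starts (that side is then empty)
- plate_4: bare copper plate 64 x 50 x 5 mm (its y, z, x), 0.125 kg; origin at its centre. If present it starts loose in the rails of carrier_2 on its -x side, about midway along; slides endways with a push of a newton or so. Absent in some starts (that side is then empty)
- plate_5: bare copper plate 64 x 50 x 5 mm (its y, z, x), 0.125 kg; origin at its centre. If present it starts loose in the rails of carrier_3 on its +x side, about midway along; slides endways with a push of a newton or so. Absent in some starts (that side is then empty)
- plate_6: bare copper plate 64 x 50 x 5 mm (its y, z, x), 0.125 kg; origin at its centre. If present it starts loose in the rails of carrier_3 on its -x side, about midway along; slides endways with a push of a newton or so. Absent in some starts (that side is then empty)
- stand: light (0.12 kg) free-standing clear drain stand, base 216 x 116 x 6 mm; origin at the centre of its underside. Pockets at x = -70, 0, +70 mm each hold a carrier upright (carrier's x along the stand's x) on the base top (z = 6), between walls up to z = 40 with 2 mm play on every side; a carrier comes free when drawn 36 mm straight up
- bath: fixed open grey plating bath, 264 (x) x 140 (y) mm; origin at the centre of its underside. Inside 248 x 124 mm, floor z = 6. Two copper rails along x, y = +-62 to +-74, tops at z = 115. A carrier hangs with its bar across both (carrier's y along the bath's y), foot at z = 20; three fit at x = -70, 0, +70. Clips at x = 123 to 145 stand 14 mm above the rails
- bath_rails (a point): point midway between the two rails, level with their tops; axes as the bath
- blade: fixed push-off blade, a bent steel bracket; origin on the table straight below the tip. Blade points along its own -x: 4 mm thick (y), z 72 to 92, from the tip at x = 0 back to an upright 44 mm wide at x = 103 to 117, top z = 104, on a grey foot x = 105 to 215. Tray fits below the blade
- blade_tip (a point): middle of the blade's upright tip edge, 82 mm above the table; axes as the blade. The tip goes between a carrier's upper and lower lips, just beside the plate's end, nearly to the web; drawing the carrier along the blade's y then pushes the plate out of the rails, and it falls on the side the carrier came from, landing about 50 mm to that side of the tip
- tray: loose aluminium catch tray, 168 (x) x 220 (y) mm, walls 4 mm thick and 22 mm high, floor 4 mm thick, 0.35 kg; origin at the centre of its underside. A black loop handle sticks out level from the middle of each y wall: 36 mm wide (x), from the wall to y = +-142 mm, z 14 to 30, two 7 mm arms joined by a 12 mm bar at the outer end. It slides on the table; it starts about 100 mm short of the blade on the robot's side
- flask_large: stoppered volumetric flask with amber solution, 72 mm wide, 134 mm tall, bystander; origin at the centre of its underside
- flask_small: clear stoppered volumetric flask, 60 mm wide, 114 mm tall, bystander; origin at the centre of its underside
- reagent_bottle: amber reagent jar, 56 mm across, 105 mm tall, bystander; origin at the centre of its underside
- tape_roll: roll of yellow tape lying flat, 72 mm across, 22 mm high, bystander; origin at the centre of its underside
- beaker: small glass beaker, 60 mm across, 75 mm tall, bystander; origin at the centre of its underside
- spatula: steel lab spatula lying flat, about 170 mm long, 6 mm thick, bystander; origin about its middle, at the underside

How it is judged:
On the way:
1. the catch tray is under the push-off blade (its centre within 60 mm of the tip, seen from above) (horizontal distance between tray and blade_tip below 0.06 m), for 0.2 s.
At the end, for the whole second after the job is handed in: all plates present lie in the tray (centre inside its outline, under 60 mm high); all carriers hang bar on both rails (foot 15-25 mm up, within 16 mm of mid-line, 115 mm lengthways, 0.12 rad of upright, 0.3 of square); stand upright (0.1 rad), within 50 mm of its place; all at rest (x of plate_1 in the frame of tray between -0.084 and 0.084 m and y of plate_1 in the frame of tray between -0.11 and 0.11 m and z of each of plate_1, plate_2, plate_3, plate_4, plate_5, plate_6 in the frame of tray below 0.06 m and linear speed of each of plate_1, plate_2, plate_3, plate_4, plate_5, plate_6, carrier_1, carrier_2, carrier_3 below 0.02 m/s and x of plate_2 in the frame of tray between -0.084 and 0.084 m and y of plate_2 in the frame of tray between -0.11 and 0.11 m and x of plate_3 in the frame of tray between -0.084 and 0.084 m and y of plate_3 in the frame of tray between -0.11 and 0.11 m and x of plate_4 in the frame of tray between -0.084 and 0.084 m and y of plate_4 in the frame of tray between -0.11 and 0.11 m and x of plate_5 in the frame of tray between -0.084 and 0.084 m and y of plate_5 in the frame of tray between -0.11 and 0.11 m and x of plate_6 in the frame of tray between -0.084 and 0.084 m and y of plate_6 in the frame of tray between -0.11 and 0.11 m and x of carrier_1 in the frame of bath between -0.115 and 0.115 m and y of carrier_1 in the frame of bath between -0.016 and 0.016 m and z of carrier_1 in the frame of bath between 0.015 and 0.025 m and angle between each of carrier_1, carrier_2, carrier_3's own z axis and vertical below 0.12 rad and angle between the y axis of each of carrier_1, carrier_2, carrier_3 and the y axis of bath, either way round below 0.3 rad and x of carrier_2 in the frame of bath between -0.115 and 0.115 m and y of carrier_2 in the frame of bath between -0.016 and 0.016 m and z of carrier_2 in the frame of bath between 0.015 and 0.025 m and x of carrier_3 in the frame of bath between -0.115 and 0.115 m and y of carrier_3 in the frame of bath between -0.016 and 0.016 m and z of carrier_3 in the frame of bath between 0.015 and 0.025 m and angle between stand's own z axis and vertical below 0.1 rad and distance of stand from where it was at the start of the episode below 0.05 m); the robot touches nothing.
It fails at once if the gripper's fingers touch a plate (contact force between the fingers and plate_1 above 0.5 N or contact force between the fingers and plate_2 above 0.5 N or contact force between the fingers and plate_3 above 0.5 N or contact force between the fingers and plate_4 above 0.5 N or contact force between the fingers and plate_5 above 0.5 N or contact force between the fingers and plate_6 above 0.5 N).
It fails at once if a carrier is tilted by more than 0.5 rad (angle between any of carrier_1, carrier_2, carrier_3's own z axis and vertical above 0.5 rad).
It fails at once if the stand tips by more than 0.15 rad (angle between stand's own z axis and vertical above 0.15 rad).
It fails at once if a flask, bottle, beaker, tape roll or spatula is moved by more than 30 mm (distance of any of flask_large, flask_small, reagent_bottle, tape_roll, beaker, spatula from where it was at the start of the episode above 0.03 m).
Of plate_1, plate_2, plate_3, plate_4, plate_5, plate_6 only 4 to 6 are there at a start; the rules pass over those that are not, and their reading is None.
At some moment in a run one of tray may be knocked a few centimetres aside while the robot is not near it.
It also fails if it takes over 210 s, if anything falls off the work surface, if the arm or the gripper's body presses on something with over 40 N, if the wrist force passes 120 N, or if a joint passes its speed limit or range.

## Robot

A 6-joint arm with a two-finger parallel gripper is mounted at the origin on the work surface. World frame = base frame: x ahead of the robot, y to its left, z up, the work surface at z = 0. Lengths are in m, angles in rad, forces in N, time in s.
With the tool pointing down it reaches from about 0.25 to 0.725 m from the base axis. Payload 4 kg.
Tool frame: the origin (TCP) lies at the very end of the fingers, on their centre line; the grasp point (between the pads) lies 19 mm behind it; z points along the fingers, y is the line along which they close (so a half turn about z gives the same grasp; the last joint's range is limited). The gripper opens to 85 mm and grips with 20 to 120 N. Pads are 22 mm wide; open, the fingers measure 114 mm over their backs; the gripper's body (76 mm by 85 mm) begins 54 mm behind the grasp point. The pads swing forward as they close: fully open they stand 13 mm farther back than shut.
Start: joints at [-1.162, 0.241, 0.005, 1.335, 0, 1.571], TCP at [0.199, -0.459, 0.231] pointing down, gripper open.
Joint ranges: [-2.72, 2.72], [-1.05, 1.87], [-1.09, 1.28], [-1.99, 2.15], [-1.42, 1.44], [-3.14, 3.14]. Speed limits (rad/s): [2.79, 2.79, 3.14, 3.14, 3.14, 3.14].

## Interface

Orientations are given as a unit quaternion [x, y, z, w].
In Python, from workcell import bot, vision, workorder, boxes_of gives the robot as it stands.
- The arm moves only by the tool send_rows, never from a script. Its argument "motion" is text: rows parted by semicolons, each of 5 numbers parted by spaces: the closure, from -1 (fully open) to 1 (shut), so that 0 is half open, then the shift along the tool's x, y, z in cm, then the turn about the tool's z in rad. In form: claw x y z twist; .... A call has 1 to 5 rows; each row is the pose to reach, as a shift and turn from the pose commanded when the call began, along the tool's axes at that moment; what a row does not reach only later rows make up. A row lasts 1/10 s, in which the tool goes at most 50 mm and 8.59 degrees, less where a joint would pass 70% of its speed; a pose out of reach is approached as far as the arm can. A call with a gripper value outside its range is refused whole. The fingers move at their own pace and stop on an object; the grip force is fixed at half the most. Time passes only in rows, so rows that repeat a pose let the fingers close. It gives the time, the measured TCP pose, the force, the opening and the grip force at its end, in the units of the state.
- bot.get_obs(): the state, without advancing time (a new reading comes with each control period).
- vision.camera(name): name is "scene" or "top" or "wrist"; returns the picture (400x640x3 uint8, red, green, blue); there is no depth.
- vision.camera_model(name): a dict with "fov_y" (degrees; the focal length in pixels is half the picture's height over the tangent of half this angle, whatever the lens; pixels are square), "cx", "cy" (the principal point, pixels), "world_from_camera" (4x4, takes a point from camera to world coordinates); the wrist camera has in their place "hand_eye" (4x4, takes a point from camera to tool coordinates, whose origin is the TCP and whose axes are the flange's). Camera axes: x right, y down, z forward; pixel columns grow to the right and rows downward; lengths in m; the calibration is good to about 2 mm. A picture is of the moment at which its call begins: read the wrist's pose just before it. camera_model takes no time and is no camera call.
- workorder.job_done(): hands the job in; it is judged then, once.
Trained networks look in the newest picture that a camera, given by its name, has taken for a name from the list of things; names that differ only in an ending like _2 or _b are one class to them, and where a whole thing is asked for, a point or a joint stands for the part that bears it (a point fixed in the world has none). Each returns a list of dicts, best first, with "conf" (0 to 1); they miss things now and then, are a little off and sometimes report something else, mostly with a low value. They report only what shows in the picture. A call takes as long as a camera call.
- boxes_of(camera, target): "rect" ([centre column, centre row, width, height] in pixels, round what is visible of it).
The state is a dict: "clock": time; "joint_pos": joint angles; "joint_vel": joint speeds; "tau": joint torques, N m; "eef_pos": TCP position; "tool_rot": TCP orientation; "ft_force": force on the tool from outside, world axes, zero at the start; "ft_torque": the same for the moment, N m; "grip_width": finger opening in m; "grasp_force": force on a finger pad.
Only numpy, scipy, OpenCV 4.12 (cv2) and the standard library are available. Lean on these libraries where they do the work, as an engineer would, in place of code of your own. Each camera call takes 0.05 s, during which the arm holds its last target. There are 200 camera calls.

## Working session

There is one attempt and no reset: what is moved stays moved. The work goes in short steps, Python scripts to look and compute and a tool call to move; the robot and the scene stay as the last step left them, time stands still between calls to the robot, and variables do not carry over. Pictures are saved under pics/ and viewed, at most 14 in all, crops included, and the job is handed in when it is done.

Besides the shell and the picture viewer there is one more tool, called after ">>>" as name(argument=value, ...), one argument or row to a line, values as JSON. send_rows: Moves the arm, as the interface text tells. Its arguments: {"type":"object","properties":{"motion":{"type":"string"}},"required":["motion"]}

```bash
ls; mkdir -p pics; python3 - <<'E'
from workcell import bot, vision, workorder, boxes_of
import cv2, numpy as np
o=bot.get_obs(); print({k:np.round(v,3) for k,v in o.items()})
for n in("scene","top"):
    im=vision.camera(n); cv2.imwrite(f"pics/{n}0.png",im[...,::-1])
    m=vision.camera_model(n); print(n,m["fov_y"],m["cx"],m["cy"],np.round(m["world_from_camera"],3).tolist())
    for t in["carrier_1","stand","bath","blade","tray","flask_large","flask_small","reagent_bottle","tape_roll","beaker","spatula","plate_1"]:
        print(n,t,[(np.round(d["rect"],1).tolist(),round(d["conf"],2)) for d in boxes_of(n,t)[:6]])
m=vision.camera_model("wrist");print(m)
E
```

```text
pics
{'clock': np.float64(0.0), 'joint_pos': array([-1.162,  0.241,  0.004,  1.335, -0.   ,  1.571]), 'joint_vel': array([-0.001, -0.   ,  0.   , -0.   ,  0.   , -0.001]), 'tau': array([ 1.0000e-03, -3.7232e+01,  2.5241e+01,  1.7000e-02,  0.0000e+00,
        0.0000e+00]), 'eef_pos': array([ 0.198, -0.458,  0.23 ]), 'tool_rot': array([ 0.979,  0.203, -0.   , -0.001]), 'ft_force': array([-0.512,  0.63 , -0.122]), 'ft_torque': array([ 0.008, -0.002,  0.037]), 'grasp_force': np.float64(0.0), 'grip_width': np.float64(0.086)}
scene 55.20489686976294 322.3289013782762 191.61172833701323 [[0.808, 0.404, -0.428, 0.888], [0.589, -0.556, 0.586, -0.504], [-0.001, -0.726, -0.688, 0.669], [0.0, 0.0, 0.0, 1.0]]
scene carrier_1 [([379.1, 124.2, 24.1, 48.3], 0.85), ([354.2, 121.3, 25.5, 53.7], 0.83), ([403.6, 131.6, 23.5, 50.1], 0.7)]
scene stand [([374.6, 147.4, 80.1, 42.7], 0.58), ([316.4, 136.2, 27.8, 24.5], 0.57)]
scene bath [([208.1, 308.4, 180.4, 168.2], 0.88)]
scene blade [([380.6, 230.1, 92.9, 86.6], 0.96), ([402.1, 131.8, 27.0, 57.8], 0.49)]
scene tray [([292.9, 190.8, 102.7, 77.6], 0.94), (
[... 1305 characters left out ...]
([196.2, 102.2, 32.3, 35.6], 0.86)]
top tape_roll [([220.1, 279.1, 32.1, 33.6], 0.7)]
top beaker [([437.3, 107.2, 30.8, 32.1], 0.97), ([196.2, 103.2, 32.3, 36.9], 0.16)]
top spatula [([425.5, 286.5, 51.3, 56.2], 0.86)]
top plate_1 [([184.4, 210.8, 25.4, 6.1], 0.56)]
{'fov_y': 67.41439521372095, 'cx': 325.9061626978692, 'cy': 198.25672030181028, 'hand_eye': array([[ 5.13601379e-05, -9.49396760e-01, -3.14079274e-01,
         8.03880594e-02],
       [ 9.99999973e-01, -2.26799186e-05,  2.32082738e-04,
         4.59318549e-05],
       [-2.27461892e-04, -3.14079277e-01,  9.49396733e-01,
        -1.41356719e-01],
       [ 0.00000000e+00,  0.00000000e+00,  0.00000000e+00,
         1.00000000e+00]])}
```

```bash
python3 - <<'E'
import cv2
a=cv2.imread("pics/top0.png"); cv2.imwrite("pics/top0c.png",cv2.resize(a[70:330,120:540],None,fx=1.9,fy=1.9,interpolation=cv2.INTER_CUBIC))
a=cv2.imread("pics/scene0.png"); cv2.imwrite("pics/scene0c.png",cv2.resize(a[80:400,100:500],None,fx=1.85,fy=1.85,interpolation=cv2.INTER_CUBIC))
E
```

```text
(no output)
```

View pics/top0c.png

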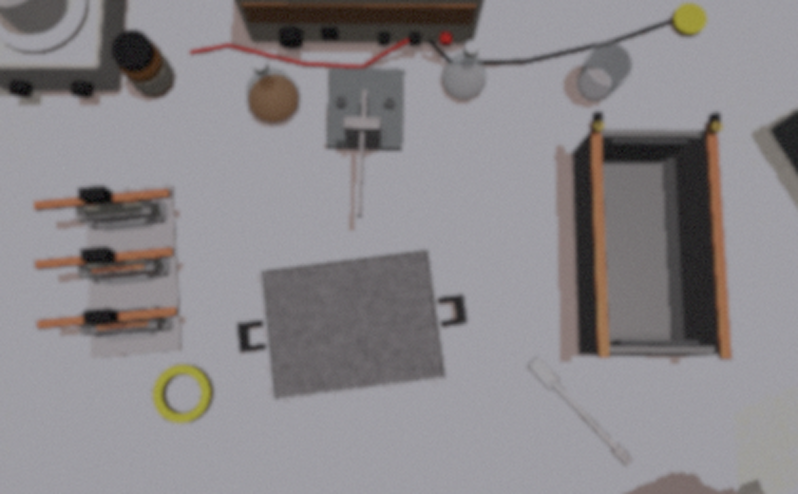

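View pics/scene0c.png

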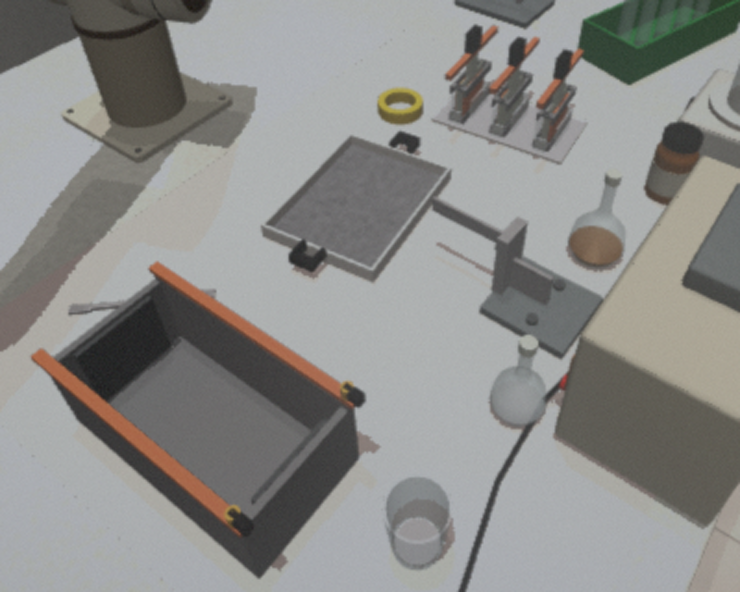

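Top view: carriers at left (bars along world y, lugs at about crop (95,193), (97,254), (100,316)), stand under them, tray at (353,324) slightly rotated, blade tip at about (360,215), bath at right with rails at columns 600 and 720, and the clips at far +x.

```bash
cat > h.py <<'E'
from workcell import bot, vision, workorder, boxes_of
import cv2, numpy as np
from scipy.spatial.transform import Rotation as R
def T_tool(o=None):
    o=o or bot.get_obs(); T=np.eye(4); T[:3,:3]=R.from_quat(o["tool_rot"]).as_matrix(); T[:3,3]=o["eef_pos"]; return T
def model(n,o=None):
    m=vision.camera_model(n); f=200/np.tan(np.radians(m["fov_y"]/2))
    T=m["world_from_camera"] if n!="wrist" else T_tool(o)@m["hand_eye"]
    return f,m["cx"],m["cy"],np.array(T)
def ray(n,px,z,o=None):
    f,cx,cy,T=model(n,o); px=np.atleast_2d(px).astype(float)
    d=np.c_[(px[:,0]-cx)/f,(px[:,1]-cy)/f,np.ones(len(px))]@T[:3,:3].T
    return T[:3,3]+d*((z-T[2,3])/d[:,2])[:,None]
def proj(n,P,o=None):
    f,cx,cy,T=model(n,o); p=(np.atleast_2d(P)-T[:3,3])@T[:3,:3]
    return np.c_[cx+f*p[:,0]/p[:,2],cy+f*p[:,1]/p[:,2]]
def yaw(o=None):  # direction of tool x in world
    M=T_tool(o)[:3,:3]; return np.arctan2(M[1,0],M[0,0])
def shift(target,o=None):  # cm in tool axes to reach world target
    T=T_tool(o); return np.round(100*T[:3,:3].T@(np.array(target)-T[:3,3]),2)
def snap(name,cam="wrist"):
    o=bot.get_obs(); im=vision.camera(cam)[...,::-1].copy(); cv2.imwrite(f"pics/{name}.png",im); return o,im
E
python3 - <<'E'
from h import *
def c(l): return [(120+u/1.9,70+v/1.9) for u,v in l]
def p(s,l,z): print(s,np.round(ray("top",c(l),z)[:,:2],3).tolist())
p("bars",[(35,205),(173,192),(35,265),(172,253),(38,325),(178,312)],.111)
p("lugs",[(95,193),(97,254),(100,316)],.143)
p("rails",[(597,133),(603,356),(714,130),(726,357)],.115)
p("tray",[(262,270),(427,250),(444,376),(275,398)],.022)
p("handles",[(242,337),(461,309)],.03)
p("tip/blade",[(360,217),(362,150)],.092)
p("stand",[(175,188),(182,350),(93,357)],.006)
p("tape",[(183,393)],.022)
print(yaw(),T_tool()[:3,:3].round(2))
E
```

```text
bars [[0.544, 0.395], [0.561, 0.233], [0.473, 0.389], [0.489, 0.23], [0.404, 0.38], [0.421, 0.22]]
lugs [[0.552, 0.313], [0.482, 0.306], [0.413, 0.298]]
rails [[0.636, -0.264], [0.377, -0.262], [0.641, -0.401], [0.377, -0.399]]
tray [[0.482, 0.139], [0.51, -0.069], [0.353, -0.091], [0.323, 0.117]]
handles [[0.397, 0.16], [0.435, -0.111]]
tip/blade [[0.537, 0.014], [0.62, 0.013]]
stand [[0.591, 0.26], [0.381, 0.239], [0.371, 0.352]]
tape [[0.328, 0.231]]
0.4087528845042136 [[ 0.92  0.4  -0.  ]
 [ 0.4  -0.92  0.  ]
 [-0.   -0.   -1.  ]]
```

```bash
cat >> h.py <<'E'
def plan(wps,o=None,step=4.8,tw=0.145,start=None):
    """wps: (claw,x,y,z,yaw[,step cm | hold rows as negative]); prints calls of rows in the tool axes of each call"""
    o=o or bot.get_obs(); p=np.r_[o["eef_pos"],yaw(o)] if start is None else np.array(start,float); poses=[]
    for w in wps:
        claw,q=w[0],np.array(w[1:5],float); s=w[5] if len(w)>5 else step
        if s<0: poses+=[(claw,q)]*int(-s); continue
        n=max(1,int(np.ceil(max(np.linalg.norm(q[:3]-p[:3])*100/s,abs(q[3]-p[3])/tw)-1e-6)))
        poses+=[(claw,p+(q-p)*k/n) for k in range(1,n+1)]; p=q
    b=np.r_[o["eef_pos"],yaw(o)] if start is None else np.array(start,float)
    for i in range(0,len(poses),5):
        c,s=np.cos(b[3]),np.sin(b[3]); rows=[]
        for claw,q in poses[i:i+5]:
            d=(q-b)[:3]*100; rows.append("%g %.2f %.2f %.2f %.3f"%(claw,c*d[0]+s*d[1],s*d[0]-c*d[1],-d[2],b[3]-q[3]))
        print("; ".join(rows)); b=poses[min(i+4,len(poses)-1)][1]
E
python3 - <<'E'
from h import *
for n,px,z in[("flaskL",(264.4,118.7),.05),("flaskS",(363.4,106.5),.05),("bottle",(196.2,102.2),.05),("beaker",(437,107),.04),("spat",(425,286),0)]: print(n,ray("top",px,z)[0,:2].round(3))
plan([(-1,.36,-.22,.23,.409+.65),(-1,.434,-.104,.13,1.71)])
E
```

```text
flaskL [0.707 0.127]
flaskS [ 0.74  -0.113]
bottle [0.748 0.296]
beaker [ 0.744 -0.294]
spat [ 0.313 -0.261]
-1 3.47 -2.21 0.02 -0.093; -1 6.94 -4.43 0.04 -0.186; -1 10.41 -6.64 0.06 -0.279; -1 13.88 -8.86 0.07 -0.372; -1 17.35 -11.07 0.09 -0.464
-1 4.09 -0.43 0.02 -0.093; -1 8.19 -0.85 0.04 -0.186; -1 10.92 -1.21 2.04 -0.316; -1 13.65 -1.56 4.04 -0.446; -1 16.38 -1.92 6.04 -0.576
-1 2.48 1.19 2.00 -0.130; -1 4.96 2.38 4.00 -0.260
```

>>> send_rows(
  motion="-1 3.47 -2.21 0 -0.093; -1 6.94 -4.43 0 -0.186; -1 10.41 -6.64 0 -0.279; -1 13.88 -8.86 0 -0.372; -1 17.35 -11.07 0 -0.464",
)

```text
clock: 1.8
eef_pos: [0.3146, -0.2869, 0.2315]
tool_rot: [0.906, 0.424, 0.0, 0.0]
ft_force: [0.4, -0.3, -0.1]
grip_width: 0.0851
grasp_force: 0.0
```

>>> send_rows(
  motion="-1 4.09 -0.43 0 -0.093; -1 8.19 -0.85 0 -0.186; -1 10.92 -1.21 2 -0.316; -1 13.65 -1.56 4 -0.446; -1 16.38 -1.92 6 -0.576",
)

```text
clock: 2.3
eef_pos: [0.4053, -0.1493, 0.171]
tool_rot: [0.747, 0.665, 0.0, 0.001]
ft_force: [0.4, 0.3, 0.8]
grip_width: 0.0855
grasp_force: 0.0
```

>>> send_rows(
  motion="-0.4 2.5 1.2 2 -0.13; -0.4 5 2.4 4 -0.26; -0.4 5 2.4 4 -0.26; -0.4 5 2.4 4 -0.26",
)

```text
clock: 2.7
eef_pos: [0.4341, -0.1033, 0.131]
tool_rot: [0.657, 0.754, -0.001, -0.001]
ft_force: [0.2, -0.6, -0.0]
grip_width: 0.0597
grasp_force: 0.0
```

```bash
python3 - <<'E'
from h import *
o,im=snap("w1"); print(o["eef_pos"],yaw(o),o["grip_width"],o["joint_pos"].round(3))
E
```

```text
[ 0.4341321  -0.10331552  0.13098453] 1.7091521065358166 0.05967951064757285 [-0.233  0.21  -0.309  1.053 -0.     1.199]
```

View pics/w1.png

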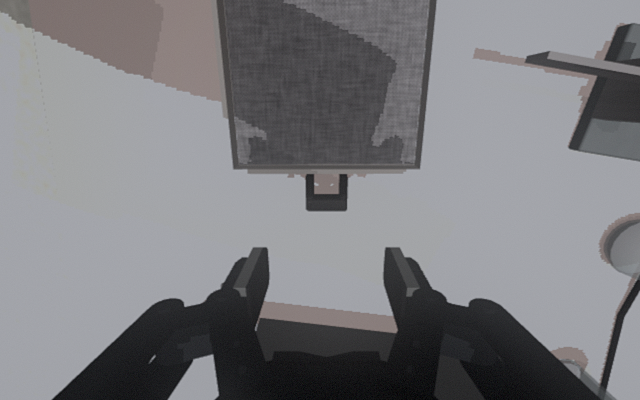

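The wrist view shows the handle at about (326,192), square to the tool, beyond the fingertips.

```bash
python3 - <<'E'
from h import *
o=bot.get_obs(); P=ray("wrist",[(326,203),(326,177),(235,167),(420,167),(535,57)],.03,o);print(P.round(4))
print(ray("wrist",[(235,165),(420,165)],.022,o).round(4), ray("wrist",[(528,57)],.092,o).round(4))
print(proj("top",[.434,-.104,.03]))
E
```

```text
[[ 0.4348 -0.1081  0.03  ]
 [ 0.4317 -0.0853  0.03  ]
 [ 0.3561 -0.0872  0.03  ]
 [ 0.5073 -0.0663  0.03  ]
 [ 0.572   0.0261  0.03  ]]
[[ 0.3538 -0.0875  0.022 ]
 [ 0.5097 -0.066   0.022 ]] [[0.5302 0.0127 0.092 ]]
[[359.59630139 232.89894938]]
```

```bash
python3 - <<'E'
from h import *
plan([(-.4,.434,-.1035,.009,1.709),(.9,.434,-.1035,.009,1.709,-5),(.9,.535,-.119,.009,1.571,2.1),(.9,.535,-.119,.009,1.571,-2),(-.3,.535,-.119,.009,1.571,-3),(-.3,.535,-.122,.15,1.571)])
E
```

```text
-0.4 0.02 -0.01 4.09 -0.000; -0.4 0.03 -0.02 8.17 -0.001; -0.4 0.05 -0.03 12.26 -0.001; 0.9 0.05 -0.03 12.26 -0.001; 0.9 0.05 -0.03 12.26 -0.001
0.9 0.00 0.00 -0.00 0.000; 0.9 0.00 0.00 -0.00 0.000; 0.9 0.00 0.00 -0.00 0.000; 0.9 -0.59 1.96 -0.00 0.028; 0.9 -1.17 3.92 -0.00 0.055
0.9 -0.48 1.99 -0.00 0.028; 0.9 -0.95 3.97 -0.00 0.055; 0.9 -1.43 5.96 -0.00 0.083; 0.9 -1.43 5.96 -0.00 0.083; 0.9 -1.43 5.96 -0.00 0.083
-0.3 0.00 0.00 -0.00 0.000; -0.3 0.00 0.00 -0.00 0.000; -0.3 0.00 0.00 -0.00 0.000; -0.3 -0.10 -0.00 -4.70 0.000; -0.3 -0.20 -0.00 -9.40 0.000
-0.3 -0.10 -0.00 -4.70 0.000
```

>>> send_rows(
  motion="-0.4 0 0 4.1 0; -0.4 0 0 8.2 0; -0.4 0 0 12.2 0; 0.9 0 0 12.2 0; 0.9 0 0 12.2 0",
)

```text
clock: 3.25
eef_pos: [0.4342, -0.1044, 0.01]
tool_rot: [0.657, 0.754, -0.0, -0.0]
ft_force: [-1.0, 0.2, -1.3]
grip_width: 0.0351
grasp_force: 62.9
```

>>> send_rows(
  motion="0.9 0 0 0 0; 0.9 0 0 0 0; 0.9 0 0 0 0",
)

```text
clock: 3.55
eef_pos: [0.4356, -0.1044, 0.0108]
tool_rot: [0.657, 0.754, 0.0, 0.002]
ft_force: [-0.2, -1.0, -1.8]
grip_width: 0.0348
grasp_force: 62.9
```

>>> send_rows(
  motion="0.9 -0.6 2 0 0.028; 0.9 -1.17 3.92 0 0.055; 0.9 -1.65 5.9 0 0.083; 0.9 -2.1 7.9 0 0.11; 0.9 -2.8 9.9 0 0.138",
)

```text
clock: 4.05
eef_pos: [0.5369, -0.1175, 0.0099]
tool_rot: [0.707, 0.707, 0.0, -0.0]
ft_force: [-1.4, -0.8, -1.4]
grip_width: 0.0348
grasp_force: 62.9
```

>>> send_rows(
  motion="0.9 0 0 0 0; -0.3 0 0 0 0; -0.3 0 0 0 0; -0.3 0 0 0 0; -0.3 0 0 -4.7 0",
)

```text
clock: 4.55
eef_pos: [0.5301, -0.1165, 0.0509]
tool_rot: [0.707, 0.707, -0.004, -0.006]
ft_force: [0.8, -0.2, -0.5]
grip_width: 0.0554
grasp_force: 0.0
```

>>> send_rows(
  motion="-0.3 0 0 -4.8 0; -0.3 0 0 -9.6 0; -0.3 0 0 -14 0",
)

```text
clock: 4.85
eef_pos: [0.5357, -0.1177, 0.1989]
tool_rot: [0.707, 0.707, 0.0, 0.0]
ft_force: [0.3, -0.7, 0.7]
grip_width: 0.0555
grasp_force: 0.0
```

```bash
python3 - <<'E'
from h import *
o,im=snap("top1","top"); print(o["eef_pos"],yaw(o)); print(boxes_of("top","tray")[:1])
cv2.imwrite("pics/top1c.png",cv2.resize(im[80:300,130:400],None,fx=2.6,fy=2.6,interpolation=cv2.INTER_CUBIC))
E
```

```text
[ 0.53565672 -0.11773215  0.19887906] 1.5708504357810036
[{'rect': [303.7, 190.7, 104.4, 70.5], 'conf': 0.64}]
```

View pics/top1c.png

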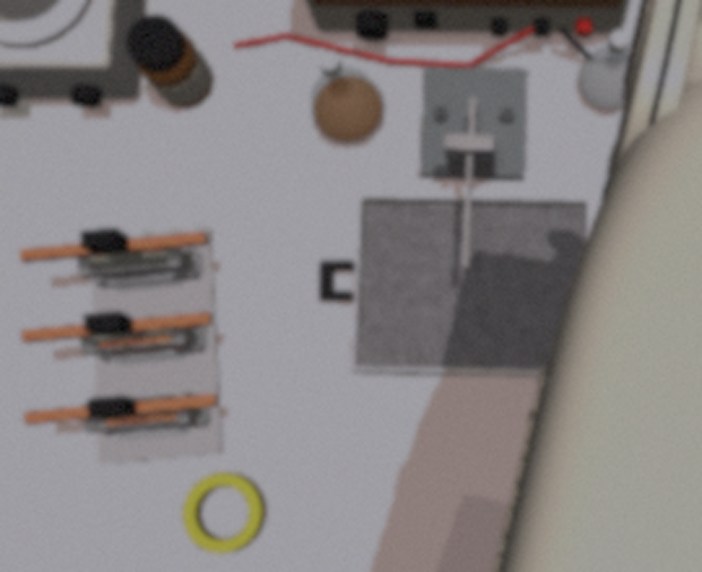

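Tray is in place and square beneath the blade: tray spans crop columns 360–586, with the tip at about (466,268). The scene's carriers are unchanged.

```bash
python3 - <<'E'
from h import *
plan([(-.1,.5355,-.03,.25,1.571)])
plan([(-.1,.48,.2,.27,1.571+.105)],start=(.5355,-.03,.25,1.571))
E
```

```text
-0.1 2.96 -0.15 -1.53 -0.000; -0.1 5.91 -0.29 -3.06 -0.000; -0.1 8.87 -0.44 -4.59 -0.000
-0.1 4.60 -1.11 -0.40 -0.021; -0.1 9.20 -2.22 -0.80 -0.042; -0.1 13.80 -3.33 -1.20 -0.063; -0.1 18.40 -4.44 -1.60 -0.084; -0.1 23.00 -5.55 -2.00 -0.105
```

>>> send_rows(
  motion="-0.1 3 -0.15 -1.5 0; -0.1 5.9 -0.3 -3 0; -0.1 8.9 -0.4 -4.6 0; -0.1 8.9 -0.4 -4.6 0",
)

```text
clock: 5.35
eef_pos: [0.5326, -0.026, 0.2442]
tool_rot: [0.706, 0.709, 0.002, 0.001]
ft_force: [0.1, -0.5, 0.6]
grip_width: 0.047
grasp_force: 0.0
```

```bash
python3 - <<'E'
from h import *
o,im=snap("w2"); print(o["eef_pos"],yaw(o))
E
```

```text
[ 0.5326125  -0.02600757  0.24423715] 1.5749778419939342
```

>>> send_rows(
  motion="-0.1 4.6 -1.1 -0.4 -0.021; -0.1 9.2 -2.2 -0.8 -0.042; -0.1 13.8 -3.3 -1.2 -0.063; -0.1 18.4 -4.4 -1.6 -0.084; -0.1 23 -5.5 -2 -0.105",
)

```text
clock: 5.9
eef_pos: [0.4764, 0.2014, 0.2612]
tool_rot: [0.669, 0.743, -0.001, -0.0]
ft_force: [2.0, 0.1, 0.1]
grip_width: 0.0468
grasp_force: 0.0
```

>>> send_rows(
  motion="-0.1 0 0 0 0; -0.1 0 0 0 0",
)

```text
clock: 6.1
eef_pos: [0.4767, 0.201, 0.2611]
tool_rot: [0.668, 0.744, -0.001, -0.0]
ft_force: [0.3, -1.0, 0.1]
grip_width: 0.0465
grasp_force: 0.0
```

```bash
python3 - <<'E'
from h import *
o,im=snap("w3"); print(o["eef_pos"],yaw(o),o["grip_width"])
print(boxes_of("wrist","carrier_1"))
a=cv2.imread("pics/w2.png")
cv2.imwrite("pics/w23.png",np.vstack([cv2.resize(a,(480,300)),cv2.resize(im,(480,300))]))
E
```

```text
[0.47670599 0.20103907 0.26114653] 1.6774077262948028 0.04651122207514917
[{'rect': [414.9, 77.5, 60.4, 155.1], 'conf': 0.94}, {'rect': [274.9, 78.3, 48.2, 156.7], 'conf': 0.76}, {'rect': [344.4, 77.3, 19.9, 154.6], 'conf': 0.63}, {'rect': [212.7, 396.4, 9.3, 6.9], 'conf': 0.23}]
```

View pics/w23.png

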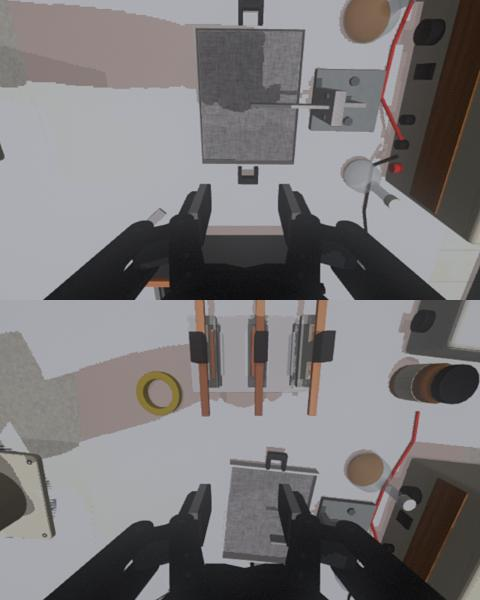

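w2 (upper half): the blade runs from tip (~(250,105) → full (333,140)). w3 (lower half): three lugs at about (197,346), (260,346), (323,346) in the montage, with bars vertical in the picture. I'll crop closer for sub-pixel readings.

```bash
python3 - <<'E'
import cv2,numpy as np
a=cv2.imread("pics/w2.png")[110:170,300:440]; b=cv2.imread("pics/w3.png")[0:160,240:460]
a=cv2.resize(a,(780,334),interpolation=cv2.INTER_CUBIC); b=cv2.resize(b,(352,256),interpolation=cv2.INTER_CUBIC)
c=np.zeros((256,780,3),np.uint8); c[:,:352]=b
cv2.imwrite("pics/crop1.png",np.vstack([a,c]))
E
```

```text
(no output)
```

View pics/crop1.png

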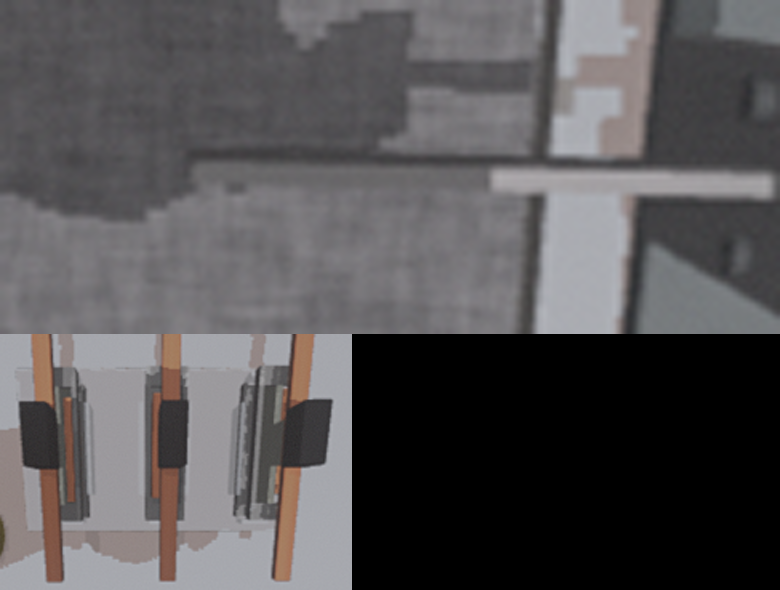

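Blade tip is at crop (192,170) → full (334.5,140.5), with its back end at (438,143). The lug tops are at full (261,59), (348,59), (439,59) and the near bar ends at row 154.

```bash
python3 - <<'E'
from h import *
import json
o2={"eef_pos":np.array([0.5326125,-0.02600757,0.24423715])};o3={"eef_pos":np.array([0.47670599,0.20103907,0.26114653])}
o2["tool_rot"]=np.array([.706,.709,.002,.001]);o2["tool_rot"]/=np.linalg.norm(o2["tool_rot"])
o3["tool_rot"]=bot.get_obs()["tool_rot"]
print("tip",ray("wrist",[(334.5,140.5),(438.2,143.2)],.092,o2).round(4))
print("lugs",ray("wrist",[(260.6,59),(348.1,59),(438.8,59)],.143,o3).round(4))
print("lugedges",ray("wrist",[(252.5,59),(340,59),(356.9,59),(446.9,59),(260,42.5)],.143,o3).round(4))
print("barends",ray("wrist",[(273.7,153.7),(344.4,153.7),(416.,153.7)],.111,o3).round(4))
print("top tip chk",proj("top",[.5335,.0125,.092]), ray("top",[(130+466/2.6,80+270/2.6)],.092))
# refine in top image
E
```

```text
tip [[0.5412 0.0166 0.092 ]
 [0.6422 0.0144 0.092 ]]
lugs [[0.4136 0.3055 0.143 ]
 [0.4823 0.3126 0.143 ]
 [0.5535 0.32   0.143 ]]
lugedges [[0.4072 0.3048 0.143 ]
 [0.476  0.312  0.143 ]
 [0.4892 0.3133 0.143 ]
 [0.5599 0.3206 0.143 ]
 [0.4127 0.3172 0.143 ]]
barends [[0.4225 0.2253 0.111 ]
 [0.4911 0.2324 0.111 ]
 [0.5606 0.2396 0.111 ]]
top tip chk [[310.04325453 185.88039164]] [[0.53816051 0.01440958 0.092     ]]
```

```bash
python3 - <<'E'
from h import *
Y=1.571+.103
plan([(-.1,.4135,.303,.2,Y),(-.1,.4135,.303,.18,Y),(-.1,.4135,.303,.18,Y,-2)])
E
```

```text
-0.1 3.65 -1.76 2.05 0.000; -0.1 7.29 -3.52 4.09 0.000; -0.1 10.94 -5.28 6.14 0.000; -0.1 10.94 -5.28 8.14 0.000; -0.1 10.94 -5.28 8.14 0.000
-0.1 0.00 0.00 -0.00 0.000
```

>>> send_rows(
  motion="-0.1 3.7 -1.8 2 0; -0.1 7.3 -3.5 4.1 0; -0.1 10.9 -5.3 6.1 0; -0.1 10.9 -5.3 8.1 0; -0.1 10.9 -5.3 8.1 0",
)

```text
clock: 6.7
eef_pos: [0.4116, 0.3017, 0.1782]
tool_rot: [0.669, 0.743, -0.003, -0.0]
ft_force: [-0.1, -1.0, -0.3]
grip_width: 0.0467
grasp_force: 0.0
```

>>> send_rows(
  motion="-0.1 0 0 0 0; -0.1 0 0 0 0",
)

```text
clock: 6.9
eef_pos: [0.4147, 0.3031, 0.1825]
tool_rot: [0.67, 0.742, 0.001, 0.0]
ft_force: [0.4, 0.5, 0.4]
grip_width: 0.0469
grasp_force: 0.0
```

```bash
python3 - <<'E'
from h import *
o=bot.get_obs(); print(o["eef_pos"],yaw(o))
plan([(-.1,.4135,.303,.113,1.674)])
o,im=snap("w4")
E
```

```text
[0.41471804 0.30309873 0.18246806] 1.672915785526074
-0.1 0.00 -0.06 3.47 -0.001; -0.1 0.00 -0.12 6.95 -0.001
```

View pics/w4.png

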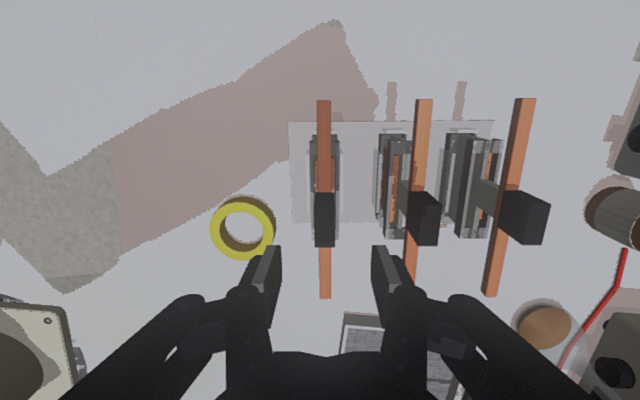

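The lug (col 325) sits centred between the fingers (272–380), so I descend, grip and lift.

>>> send_rows(
  motion="-0.1 0.1 -0.1 3.5 0; -0.1 0.2 -0.1 6.9 0; -0.1 0.2 -0.1 6.9 0; -0.1 0.2 -0.1 6.9 0",
)

```text
clock: 7.35
eef_pos: [0.4125, 0.3055, 0.1131]
tool_rot: [0.669, 0.743, -0.0, 0.0]
ft_force: [1.0, 0.3, 0.5]
grip_width: 0.0467
grasp_force: 0.0
```

>>> send_rows(
  motion="0.9 0 0 0 0; 0.9 0 0 0 0; 0.9 0 0 0 0; 0.9 0 0 0 0",
)

```text
clock: 7.75
eef_pos: [0.4134, 0.3069, 0.1144]
tool_rot: [0.669, 0.743, 0.002, 0.001]
ft_force: [-0.2, -0.4, 6.7]
grip_width: 0.013
grasp_force: 60.0
```

>>> send_rows(
  motion="0.9 0 0 -0.9 0; 0.9 0 0 -1.9 0; 0.9 0 0 -2.9 0; 0.9 0 0 -3.9 0; 0.9 0 0 -5 0",
)

```text
clock: 8.25
eef_pos: [0.4116, 0.3056, 0.1629]
tool_rot: [0.669, 0.743, -0.001, -0.0]
ft_force: [0.2, -0.4, -5.6]
grip_width: 0.0131
grasp_force: 58.8
```

>>> send_rows(
  motion="0.9 0 0 -2.5 0; 0.9 0 0 -5 0; 0.9 0 0 -5 0",
)

```text
clock: 8.55
eef_pos: [0.414, 0.3074, 0.2165]
tool_rot: [0.669, 0.743, 0.004, 0.001]
ft_force: [1.1, 0.1, -4.9]
grip_width: 0.0132
grasp_force: 58.9
```

```bash
python3 - <<'E'
from h import *
o=bot.get_obs(); print(o["eef_pos"],yaw(o),o["ft_force"],o["grip_width"])
plan([(.9,.475,.10,.20,1.571),(.9,.475,.095,.16,1.571),(.9,.475,.095,.16,1.571,-2)],step=4)
im=vision.camera("top"); print([d["rect"] for d in boxes_of("top","stand")[:2]], [d["rect"] for d in boxes_of("top","carrier_1")[:3]])
E
```

```text
[0.41395331 0.30739329 0.21649099] 1.6758297907845432 [ 1.08799935  0.07306429 -4.87476099] 0.013214653641953596
0.9 -3.54 0.65 0.27 0.017; 0.9 -7.09 1.30 0.55 0.035; 0.9 -10.63 1.95 0.82 0.052; 0.9 -14.18 2.60 1.10 0.070; 0.9 -17.72 3.25 1.37 0.087
0.9 -3.47 0.96 0.27 0.017; 0.9 -3.72 0.95 2.27 0.017; 0.9 -3.97 0.95 4.27 0.017; 0.9 -3.97 0.95 4.27 0.017; 0.9 -3.97 0.95 4.27 0.017
[[191.9, 214.2, 52.3, 93.3]] [[173.6, 236.6, 55.6, 21.1], [172.3, 179.1, 71.8, 20.9], [180.3, 211.9, 65.3, 18.5]]
```

>>> send_rows(
  motion="0.9 -3.5 0.65 0.3 0.018; 0.9 -7.1 1.3 0.55 0.035; 0.9 -10.6 1.95 0.8 0.053; 0.9 -14.2 2.6 1.1 0.07; 0.9 -17.7 3.25 1.35 0.088",
)

```text
clock: 9.2
eef_pos: [0.4617, 0.1315, 0.1967]
tool_rot: [0.701, 0.713, -0.002, -0.001]
ft_force: [1.2, 0.1, -3.7]
grip_width: 0.0127
grasp_force: 58.9
```

>>> send_rows(
  motion="0.9 -3.5 0.95 0.3 0.017; 0.9 -3.7 0.95 2.3 0.017; 0.9 -4 0.95 4.3 0.017; 0.9 -4 0.95 4.3 0.017; 0.9 -4 0.95 4.3 0.017",
)

```text
clock: 9.7
eef_pos: [0.4718, 0.0933, 0.1546]
tool_rot: [0.707, 0.707, -0.001, -0.001]
ft_force: [0.1, 0.0, -4.7]
grip_width: 0.013
grasp_force: 59.4
```

```bash
python3 - <<'E'
from h import *
o,im=snap("w5"); print(o["eef_pos"],yaw(o),o["ft_force"],o["tool_rot"],o["joint_vel"].round(3))
P=[.539,.0145,.092]; print(proj("wrist",P,o))
E
```

```text
[0.47176336 0.09327916 0.15462435] 1.5707085222383146 [ 0.12210173  0.00568955 -4.65620129] [ 0.70713695  0.7070742  -0.0014751  -0.00111032] [ 0.01  -0.02   0.041 -0.001 -0.001 -0.008]
[[409.24965772 305.59716389]]
```

View pics/w5.png

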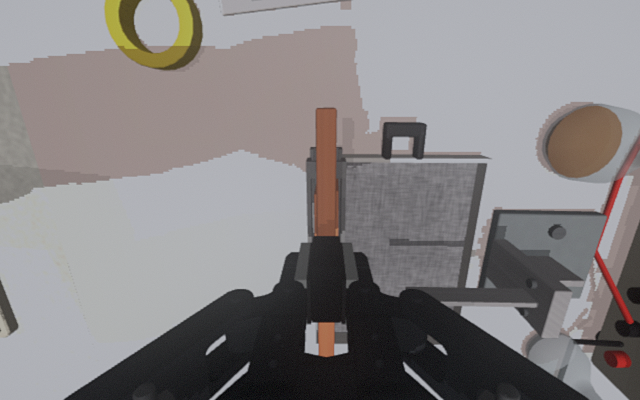

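Carrier held upright (bar at col 326), blade at rows ~288–304 with its tip near col 407; predicted tip (409,306), so close. I'll zoom in.

```bash
python3 - <<'E'
import cv2
a=cv2.imread("pics/w5.png")[270:320,390:470]; a=cv2.convertScaleAbs(a,alpha=1.8,beta=0)
cv2.imwrite("pics/crop2.png",cv2.resize(a,(800,500),interpolation=cv2.INTER_NEAREST))
E
```

```text
(no output)
```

View pics/crop2.png

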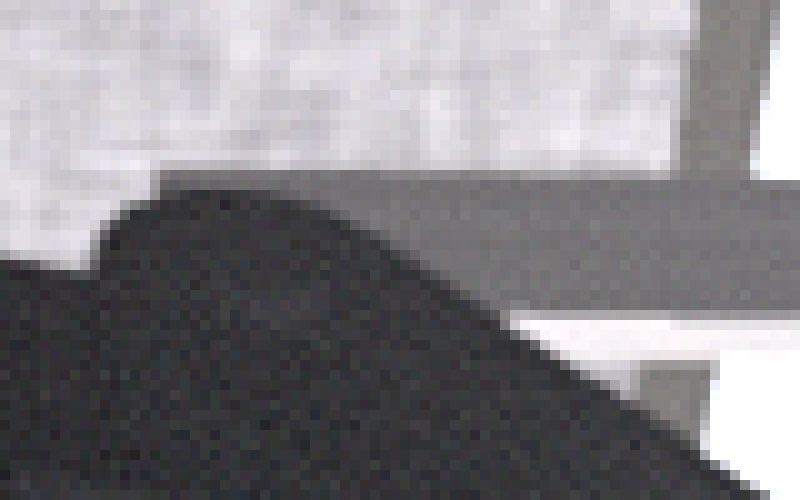

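```bash
python3 - <<'E'
from h import *
o={"eef_pos":np.array([0.47176336,0.09327916,0.15462435]),"tool_rot":np.array([ 0.70713695,0.7070742,-0.0014751,-0.00111032])}
print(ray("wrist",[(406,287),(470,287)],.072,o).round(4), ray("wrist",[(450,303.3),(469,303.3)],.092,o).round(4))
o=bot.get_obs();print(o["eef_pos"],yaw(o))
E
```

```text
[[0.541  0.0182 0.072 ]
 [0.5967 0.0184 0.072 ]] [[0.5717 0.0168 0.092 ]
 [0.5871 0.0169 0.092 ]]
[0.47282322 0.09367434 0.15565321] 1.5711712088847667
```

>>> send_rows(
  motion="0.9 0 3.2 -0.3 0; 0.9 0 6.3 -0.3 0; 0.9 0 6.3 -0.3 0; 0.9 0 6.3 -0.3 0; 0.9 0 6.3 -0.3 0",
)

```text
clock: 10.25
eef_pos: [0.5353, 0.0938, 0.159]
tool_rot: [0.707, 0.707, -0.0, -0.0]
ft_force: [-1.0, -0.3, -4.6]
grip_width: 0.0128
grasp_force: 60.1
```

>>> send_rows(
  motion="0.9 -1 0 0 0; 0.9 -2 0 0 0; 0.9 -3 0 0 0; 0.9 -3.6 0 0 0; 0.9 -3.6 0 0 0",
)

```text
clock: 10.75
eef_pos: [0.536, 0.0561, 0.1589]
tool_rot: [0.708, 0.706, -0.0, 0.0]
ft_force: [-0.7, -0.2, -4.9]
grip_width: 0.0126
grasp_force: 60.0
```

```bash
python3 - <<'E'
from h import *
o,im=snap("w6"); print(o["eef_pos"],yaw(o),o["ft_force"])
s=vision.camera("scene")[...,::-1]; s=cv2.resize(s[110:290,250:460],(700,600),interpolation=cv2.INTER_CUBIC); cv2.imwrite("pics/s6.png",s)
E
```

```text
[0.53595915 0.05608777 0.15893774] 1.5687948240600635 [-0.72656295 -0.24892931 -4.93462081]
```

View pics/s6.png

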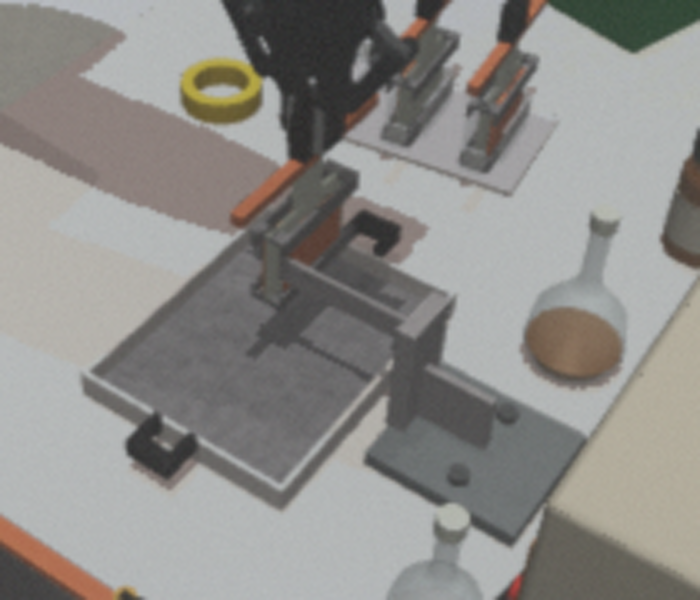

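The blade tip is in the window at the carrier's near end, beside the plate. Drawing on.

>>> send_rows(
  motion="0.9 -1.5 0 0 0; 0.9 -3 0 0 0; 0.9 -4.5 0 0 0; 0.9 -6 0 0 0; 0.9 -7.5 0 0 0",
)

```text
clock: 11.35
eef_pos: [0.536, -0.0194, 0.1589]
tool_rot: [0.707, 0.707, -0.0, 0.0]
ft_force: [-0.5, -0.5, -3.2]
grip_width: 0.0131
grasp_force: 60.2
```

>>> send_rows(
  motion="0.9 -1.5 0 0 0; 0.9 -3 0 0 0; 0.9 -4 0 0 0; 0.9 -4 0 0 0; 0.9 -4 0 0 0",
)

```text
clock: 11.85
eef_pos: [0.5361, -0.0576, 0.1588]
tool_rot: [0.707, 0.707, 0.0, -0.0]
ft_force: [-0.4, 0.7, -3.5]
grip_width: 0.0128
grasp_force: 60.3
```

```bash
python3 - <<'E'
from h import *
o=bot.get_obs(); print(o["eef_pos"],yaw(o),o["ft_force"],o["tool_rot"])
s=vision.camera("scene")[...,::-1]; s=cv2.resize(s[110:290,250:460],(490,420),interpolation=cv2.INTER_CUBIC); cv2.imwrite("pics/s7.png",s)
plan([(.9,.465,-.061,.162,1.571)]);print()
plan([(.9,.465,-.061,.162,1.571+np.pi),(.9,.465,-.061,.162,1.571+np.pi,-2)],start=(.465,-.061,.162,1.571))
E
```

```text
[ 0.53606286 -0.05762713  0.15883872] 1.5703232037592563 [-0.43996123  0.72200896 -3.54552598] [ 7.07274013e-01  7.06939453e-01  2.19556194e-04 -1.79799459e-04]
0.9 -0.19 -3.55 -0.16 0.000; 0.9 -0.37 -7.11 -0.32 0.000

0.9 0.00 0.00 -0.00 -0.143; 0.9 0.00 0.00 -0.00 -0.286; 0.9 0.00 0.00 -0.00 -0.428; 0.9 0.00 0.00 -0.00 -0.571; 0.9 0.00 0.00 -0.00 -0.714
0.9 0.00 0.00 -0.00 -0.143; 0.9 0.00 0.00 -0.00 -0.286; 0.9 0.00 0.00 -0.00 -0.428; 0.9 0.00 0.00 -0.00 -0.571; 0.9 0.00 0.00 -0.00 -0.714
0.9 0.00 0.00 -0.00 -0.143; 0.9 0.00 0.00 -0.00 -0.286; 0.9 0.00 0.00 -0.00 -0.428; 0.9 0.00 0.00 -0.00 -0.571; 0.9 0.00 0.00 -0.00 -0.714
0.9 -0.00 0.00 -0.00 -0.143; 0.9 -0.00 0.00 -0.00 -0.286; 0.9 -0.00 0.00 -0.00 -0.428; 0.9 -0.00 0.00 -0.00 -0.571; 0.9 -0.00 0.00 -0.00 -0.714
0.9 -0.00 0.00 -0.00 -0.143; 0.9 -0.00 0.00 -0.00 -0.286; 0.9 -0.00 0.00 -0.00 -0.286; 0.9 -0.00 0.00 -0.00 -0.286
```

View pics/s7.png

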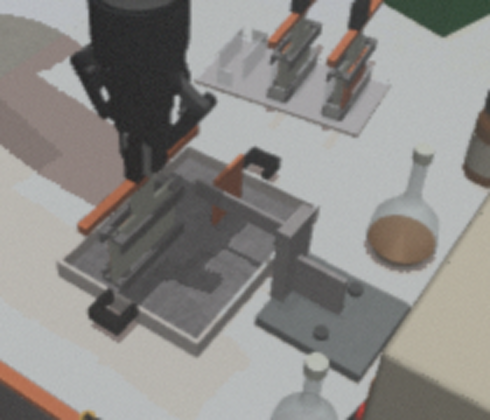

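One plate is off but seems to lean on edge near the blade's +y side (crop (232,178) above the blade and (217,213) below). I'll turn the carrier, then look again.

>>> send_rows(
  motion="0.9 -0.2 -3.5 -0.1 0; 0.9 -0.2 -7 -0.1 -0.14; 0.9 -0.2 -7 -0.1 -0.28; 0.9 -0.2 -7 -0.1 -0.42; 0.9 -0.2 -7 -0.1 -0.56",
)

```text
clock: 12.4
eef_pos: [0.4659, -0.0587, 0.1602]
tool_rot: [0.481, 0.877, 0.0, 0.0]
ft_force: [-0.4, -0.5, -4.2]
grip_width: 0.0129
grasp_force: 60.6
```

>>> send_rows(
  motion="0.9 0 0 0 -0.143; 0.9 0 0 0 -0.286; 0.9 0 0 0 -0.428; 0.9 0 0 0 -0.571; 0.9 0 0 0 -0.714",
)

```text
clock: 12.9
eef_pos: [0.4661, -0.0587, 0.1599]
tool_rot: [0.144, 0.99, 0.0, 0.0]
ft_force: [-0.6, -0.6, -3.8]
grip_width: 0.0129
grasp_force: 60.6
```

>>> send_rows(
  motion="0.9 0 0 0 -0.143; 0.9 0 0 0 -0.286; 0.9 0 0 0 -0.428; 0.9 0 0 0 -0.571; 0.9 0 0 0 -0.714",
)

```text
clock: 13.4
eef_pos: [0.4661, -0.0587, 0.1599]
tool_rot: [-0.211, 0.978, 0.0, 0.0]
ft_force: [-0.2, -0.5, -4.0]
grip_width: 0.0129
grasp_force: 60.6
```

>>> send_rows(
  motion="0.9 0 0 0 -0.143; 0.9 0 0 0 -0.286; 0.9 0 0 0 -0.428; 0.9 0 0 0 -0.571; 0.9 0 0 0 -0.714",
)

```text
clock: 13.9
eef_pos: [0.4661, -0.0587, 0.1599]
tool_rot: [-0.539, 0.842, 0.0, 0.0]
ft_force: [0.3, -1.0, -3.4]
grip_width: 0.0129
grasp_force: 60.6
```

>>> send_rows(
  motion="0.9 0 0 0 -0.143; 0.9 0 0 0 -0.286; 0.9 0 0 0 -0.43; 0.9 0 0 0 -0.44; 0.9 0 0 0 -0.44",
)

```text
clock: 14.4
eef_pos: [0.4661, -0.059, 0.1599]
tool_rot: [-0.707, 0.708, -0.0, 0.0]
ft_force: [-0.6, -0.1, -3.6]
grip_width: 0.013
grasp_force: 60.6
```

```bash
python3 - <<'E'
from h import *
o,im=snap("w8"); print(o["eef_pos"],yaw(o),o["ft_force"],o["tool_rot"])
s=vision.camera("scene")[...,::-1]; s=cv2.resize(s[140:270,270:410],(480,446),interpolation=cv2.INTER_CUBIC)
t=vision.camera("top")[...,::-1]; t=cv2.resize(t[130:250,240:360],(320,320),interpolation=cv2.INTER_CUBIC)
c=np.zeros((446,800,3),np.uint8); c[:,:480]=s; c[:320,480:]=t; cv2.imwrite("pics/c8.png",c)
E
```

```text
[ 0.46608964 -0.05903438  0.15989123] -1.5720014229219406 [-0.58957467 -0.11126753 -3.62520156] [-7.06680585e-01  7.07532717e-01 -4.23804595e-05  5.68872196e-05]
```

View pics/c8.png

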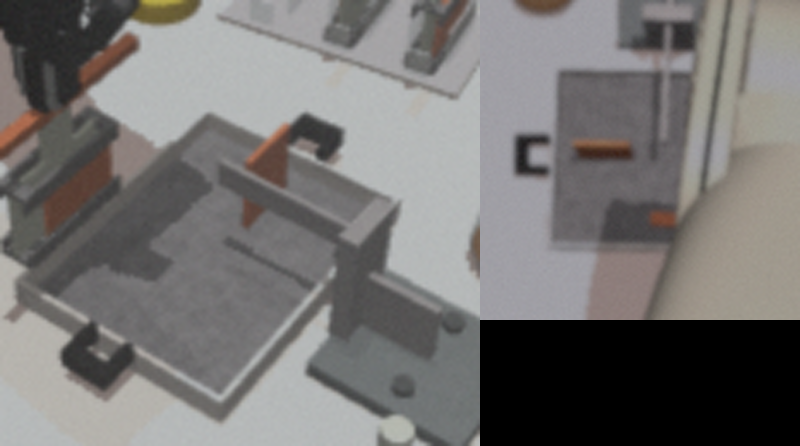

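The plate stands upright on its long edge (top ≈ 54 mm, at about y 0.03–0.09). I'll take the second side past the blade a few mm higher to clear it, then tip it flat with the carrier's foot.

>>> send_rows(
  motion="0.9 0 -3.5 -0.5 0; 0.9 0 -7 -0.5 0; 0.9 0 -7 -0.5 0; 0.9 0 -7 -0.5 0",
)

```text
clock: 14.95
eef_pos: [0.5361, -0.0594, 0.1641]
tool_rot: [-0.707, 0.707, 0.001, -0.0]
ft_force: [-1.5, -0.3, -3.5]
grip_width: 0.0128
grasp_force: 60.8
```

>>> send_rows(
  motion="0.9 -1 0 0 0; 0.9 -2 0 0 0; 0.9 -3 0 0 0; 0.9 -4 0 0 0; 0.9 -5.2 0 0 0",
)

```text
clock: 15.45
eef_pos: [0.5357, -0.0068, 0.165]
tool_rot: [0.707, -0.707, 0.0, 0.0]
ft_force: [0.2, -0.3, -4.0]
grip_width: 0.0131
grasp_force: 60.7
```

>>> send_rows(
  motion="0.9 -1.5 0 0 0; 0.9 -3 0 0 0; 0.9 -4.5 0 0 0; 0.9 -6 0 0 0; 0.9 -7.5 0 0 0",
)

```text
clock: 15.95
eef_pos: [0.5385, 0.0527, 0.1667]
tool_rot: [-0.703, 0.711, -0.016, -0.01]
ft_force: [5.2, -59.6, -3.1]
grip_width: 0.0131
grasp_force: 76.1
```

>>> send_rows(
  motion="0.9 -1.5 0 0 0; 0.9 -2.2 0 0 0; 0.9 -2.2 0 0 0",
)

```text
clock: 16.25
eef_pos: [0.5348, 0.0888, 0.1627]
tool_rot: [-0.706, 0.708, 0.002, -0.001]
ft_force: [-0.7, 3.4, -6.5]
grip_width: 0.0129
grasp_force: 65.5
```

```bash
python3 - <<'E'
from h import *
o,im=snap("w9"); print(o["eef_pos"],yaw(o),o["ft_force"],o["tool_rot"])
s=vision.camera("scene")[...,::-1]; s=cv2.resize(s[140:270,270:410],(400,371),interpolation=cv2.INTER_CUBIC)
t=vision.camera("top")[...,::-1]; t=cv2.resize(t[130:250,240:360],(400,400),interpolation=cv2.INTER_CUBIC)
c=np.zeros((400,800,3),np.uint8); c[:371,:400]=s; c[:400,400:]=t; cv2.imwrite("pics/c9.png",c)
E
```

```text
[0.53475024 0.08880872 0.16268827] -1.5736574207598701 [-0.66566549  3.43995949 -6.54892183] [-0.70609335  0.70811474  0.00201549 -0.00127874]
```

View pics/c9.png

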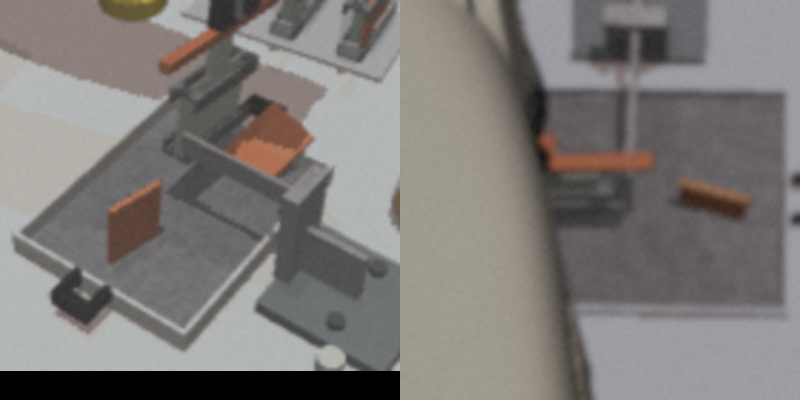

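The second plate is off and stands at about y −0.05. The first one now leans. There was a 60 N spike, so I'll check numerically whether the carrier slipped in the grip.

```bash
cat >> h.py <<'E'
def bar(im):  # copper bar in wrist view near cx: rows and column at ends
    h=cv2.cvtColor(im,cv2.COLOR_BGR2HSV); m=((h[...,0]<16)&(h[...,1]>110)&(h[...,2]>50)).astype(np.uint8); m[:,:300]=0; m[:,352:]=0
    n,l,s,c=cv2.connectedComponentsWithStats(m)
    return [(s[i].tolist()) for i in range(1,n) if s[i,4]>60]
def edges(im): # sub-row end of bar (far end)
    return bar(im)
E
python3 - <<'E'
from h import *
o=bot.get_obs(); print(o["clock"],o["eef_pos"],o["ft_force"],o["ft_torque"])
for n in("w5","w6","w8","w9"): print(n,bar(cv2.imread(f"pics/{n}.png")))
o,im=snap("w10"); print(bar(im),o["ft_force"])
E
```

```text
16.4 [0.53583648 0.09167836 0.1649692 ] [-0.70841987  3.67480156 -1.31767014] [ 1.07777552  0.21071642 -0.06990113]
w5 [[315, 109, 23, 127, 2574], [318, 322, 17, 36, 542]]
w6 [[316, 108, 25, 129, 2713], [318, 322, 17, 36, 563]]
w8 [[312, 109, 24, 129, 2064], [318, 322, 16, 35, 521]]
w9 [[315, 70, 23, 140, 2882], [300, 174, 8, 68, 474], [320, 296, 14, 34, 462]]
[[316, 71, 22, 139, 2884], [300, 168, 8, 67, 447], [319, 296, 15, 34, 472]] [-0.70841987  3.67480156 -1.31767014]
```

```bash
python3 - <<'E'
from h import *
from scipy.optimize import least_squares
m=vision.camera_model("wrist"); H=np.array(m["hand_eye"]); f=200/np.tan(np.radians(m["fov_y"]/2))
def rows(dx,dz,t):
    # tool frame: x along bar, z down; grasp pt at z=-.019; bar centre 21mm below? TCP at carrier z 107.5
    g=np.array([0,-.019]); out=[]
    for x,z in((.08,.1075-.105),(-.08,.1075-.105)):   # top edges of bar ends
        v=np.array([x,z])-g; c,s=np.cos(t),np.sin(t); q=g+[dx,dz]+np.array([c*v[0]-s*v[1],s*v[0]+c*v[1]])
        p=(np.array([q[0],0,q[1]])-H[:3,3])@H[:3,:3]; out.append(m["cy"]+f*p[1]/p[2])
    return np.array(out)
r0=rows(0,0,0); print("ref pred",r0,"obs 109,358"); d=np.array([109,358])-r0
for dz in(-.006,-.003,0,.003): 
    s=least_squares(lambda p:rows(p[0],dz,p[1])+d-[70.5,330],[0,0]); print(dz,s.x,s.cost)
E
```

```text
ref pred [100.94305588 370.68282872] obs 109,358
-0.006 [ 0.01175316 -0.15454097] 1.0082273457448708e-24
-0.003 [ 0.01278969 -0.11738591] 5.15473269907618e-25
0 [ 0.0139907  -0.07800202] 4.291403324402304e-26
0.003 [ 0.01539044 -0.03585737] 1.868022623563356e-26
```

View pics/w10.png

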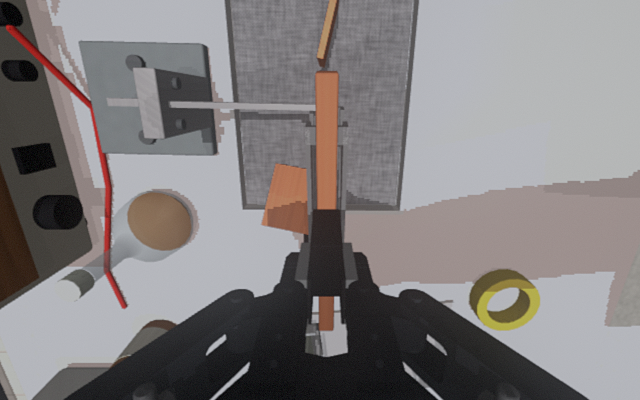

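The carrier slid about 14 mm towards −y in the grip with a slight tilt (~0.08 rad), its trailing end just at the blade. I'll move clear in +y, then lift and check the load.

>>> send_rows(
  motion="0.9 -1 0 0 0; 0.9 -2 0 0 0; 0.9 -2 0 0 0; 0.9 -2 0 0 0",
)

```text
clock: 16.85
eef_pos: [0.536, 0.1101, 0.165]
tool_rot: [0.708, -0.706, 0.0, 0.0]
ft_force: [-1.0, 0.3, -3.6]
grip_width: 0.013
grasp_force: 66.1
```

>>> send_rows(
  motion="0.9 0 0 -1.5 0; 0.9 0 0 -3 0; 0.9 0 0 -5 0; 0.9 0 0 -7 0; 0.9 0 0 -7 0",
)

```text
clock: 17.35
eef_pos: [0.5378, 0.1095, 0.2379]
tool_rot: [0.707, -0.707, 0.002, -0.003]
ft_force: [1.1, -0.2, -2.1]
grip_width: 0.0126
grasp_force: 66.2
```

```bash
python3 - <<'E'
from h import *
o,im=snap("w11"); print(o["eef_pos"],bar(im),o["ft_force"],o["ft_torque"])
s=vision.camera("scene")[...,::-1]; s=cv2.resize(s[100:270,260:430],(560,560),interpolation=cv2.INTER_CUBIC); cv2.imwrite("pics/s11.png",s)
s=vision.camera("top"); print([ (d["rect"],d["conf"]) for d in boxes_of("top","plate_1")])
E
```

```text
[0.53784123 0.10951111 0.23792706] [[315, 71, 23, 138, 2864], [300, 140, 6, 53, 289], [319, 296, 15, 34, 473], [305, 320, 13, 35, 277]] [ 1.08714822 -0.15818257 -2.0528636 ] [0.08394982 0.02984612 0.04245564]
[]
```

Carrier is free and empty (2.05 N), sitting 14 mm off-centre in the grip. My picture views are used up, so from here I'll segment copper blobs numerically.

```bash
cat >> h.py <<'E'
def blobs(cam,z=.03,amin=25,sat=95,region=((.44,.63),(-.11,.14))):
    im=vision.camera(cam)[...,::-1].copy(); h=cv2.cvtColor(im,cv2.COLOR_BGR2HSV)
    m=((h[...,0]<16)&(h[...,1]>sat)&(h[...,2]>40)).astype(np.uint8)
    n,l,s,c=cv2.connectedComponentsWithStats(m); out=[]
    for i in range(1,n):
        if s[i,4]<amin: continue
        w=ray(cam,c[i],z)[0]
        if not(region[0][0]<w[0]<region[0][1] and region[1][0]<w[1]<region[1][1]): continue
        pts=np.argwhere(l==i)[:,::-1].astype(np.float32); r=cv2.minAreaRect(pts); b=ray(cam,cv2.boxPoints(r),z)[:,:2]
        out.append((int(s[i,4]),w[:2].round(3).tolist(),np.round(r[1],1).tolist(),b.round(3).tolist()))
    return out
E
python3 - <<'E'
from h import *
for c in("top","scene"):
    print(c); [print(b) for b in blobs(c)]
# tray outline
im=cv2.imread("pics/s11.png"); print(im.shape)
E
```

```text
top
(213, [0.583, 0.072], [7.0, 34.0], [[0.591, 0.11], [0.592, 0.028], [0.575, 0.027], [0.574, 0.11]])
(114, [0.538, -0.043], [19.0, 6.2], [[0.537, -0.018], [0.551, -0.022], [0.539, -0.066], [0.525, -0.062]])
scene
(392, [0.57, 0.107], [19.3, 22.8], [[0.545, 0.077], [0.543, 0.152], [0.597, 0.131], [0.596, 0.059]])
(146, [0.523, -0.026], [15.3, 23.0], [[0.501, -0.045], [0.515, 0.012], [0.555, -0.011], [0.54, -0.066]])
(560, 560, 3)
```

>>> send_rows(
  motion="0.9 4 1.6 0 0; 0.9 8 3.2 0 0; 0.9 12 4.8 0 0; 0.9 15.6 6.3 0 0; 0.9 15.6 6.3 0 0",
)

```text
clock: 18.15
eef_pos: [0.4706, -0.0501, 0.2341]
tool_rot: [-0.705, 0.709, 0.0, -0.002]
ft_force: [0.2, 0.8, -2.2]
grip_width: 0.0127
grasp_force: 66.2
```

```bash
python3 - <<'E'
from h import *
o=bot.get_obs(); print(o["eef_pos"])
for c in("top","scene"):
    print(c); [print(b) for b in blobs(c)]
print([(d["rect"],d["conf"]) for d in boxes_of("scene","plate_1")])
E
```

```text
[ 0.47057786 -0.05014643  0.23413544]
top
(479, [0.568, 0.104], [26.4, 19.1], [[0.554, 0.14], [0.6, 0.129], [0.582, 0.067], [0.537, 0.079]])
scene
(376, [0.569, 0.107], [19.1, 22.2], [[0.545, 0.077], [0.543, 0.149], [0.596, 0.129], [0.596, 0.059]])
(246, [0.526, -0.031], [15.9, 27.1], [[0.499, -0.054], [0.514, 0.014], [0.555, -0.01], [0.539, -0.075]])
[([317.1, 215.1, 19.3, 27.1], 0.73), ([403.1, 146.3, 12.1, 19.7], 0.55)]
```

>>> send_rows(
  motion="0.9 -0.3 0 3 0; 0.9 -0.3 0 6 0; 0.9 -0.3 0 8.7 0; 0.9 -0.3 0 8.7 0; 0.9 -0.3 -1.5 8.7 0",
)

```text
clock: 18.8
eef_pos: [0.4863, -0.0423, 0.1473]
tool_rot: [0.708, -0.706, -0.002, 0.001]
ft_force: [1.4, -0.1, -1.9]
grip_width: 0.0126
grasp_force: 66.2
```

>>> send_rows(
  motion="0.9 0 -1.5 0 0; 0.9 0 -3 0 0; 0.9 0 -4.5 0 0; 0.9 0 -6 0 0; 0.9 0 -6 0 0",
)

```text
clock: 19.3
eef_pos: [0.5511, -0.0426, 0.1491]
tool_rot: [0.708, -0.706, 0.001, -0.001]
ft_force: [-0.3, -0.4, -2.6]
grip_width: 0.0126
grasp_force: 66.2
```

>>> send_rows(
  motion="0.9 0 2 0 0; 0.9 0 3 -4 0; 0.9 0 3 -8 0; 0.9 0 3 -9 0; 0.9 0 3 -9 0",
)

```text
clock: 19.8
eef_pos: [0.5195, -0.0432, 0.2407]
tool_rot: [0.708, -0.707, 0.002, -0.002]
ft_force: [0.1, 0.4, -3.2]
grip_width: 0.0126
grasp_force: 66.3
```

```bash
python3 - <<'E'
from h import *
o,im=snap("w12"); print(o["eef_pos"],o["ft_force"],bar(im))
for c in("top","scene"):
    print(c); [print(b) for b in blobs(c,z=.01)]
E
```

```text
[ 0.51951536 -0.04316306  0.24072774] [ 0.10800939  0.37418353 -3.19655967] [[314, 72, 22, 138, 2627], [300, 146, 6, 40, 197], [318, 296, 16, 34, 470]]
top
(474, [0.572, 0.106], [25.7, 19.2], [[0.556, 0.142], [0.604, 0.132], [0.588, 0.07], [0.541, 0.08]])
scene
(375, [0.559, 0.126], [19.1, 22.6], [[0.535, 0.095], [0.532, 0.171], [0.587, 0.15], [0.587, 0.077]])
(487, [0.571, -0.048], [28.7, 19.3], [[0.537, -0.068], [0.531, -0.015], [0.603, -0.028], [0.606, -0.079]])
```

Plate 2 now lies flat at (.571,−.048). Plate 1 leans over the +y wall at (.57,.106), so I'll nudge it inward with the empty carrier's foot end.

>>> send_rows(
  motion="0.9 -4.8 -1.3 0 0; 0.9 -9.6 -2.6 0 0; 0.9 -14.2 -3.9 0 0; 0.9 -18.8 -5.2 0 0; 0.9 -23.4 -6.5 0 0",
)

```text
clock: 20.45
eef_pos: [0.5822, 0.1921, 0.2352]
tool_rot: [0.707, -0.707, -0.001, 0.002]
ft_force: [1.2, -0.6, -2.8]
grip_width: 0.0127
grasp_force: 66.2
```

>>> send_rows(
  motion="0.9 -3.4 0 0 0; 0.9 -3.4 0 3.5 0; 0.9 -3.4 0 7 0; 0.9 -3.4 0 10.2 0; 0.9 -3.4 0 10.2 0",
)

```text
clock: 20.95
eef_pos: [0.5776, 0.2227, 0.1276]
tool_rot: [0.707, -0.707, -0.003, 0.007]
ft_force: [0.0, -0.8, -4.0]
grip_width: 0.0128
grasp_force: 66.1
```

>>> send_rows(
  motion="0.9 1 0 0 0; 0.9 2 0 0 0; 0.9 3 0 0 0; 0.9 4 0 0 0; 0.9 5 0 0 0",
)

```text
clock: 21.45
eef_pos: [0.5838, 0.1735, 0.1373]
tool_rot: [-0.707, 0.707, -0.001, 0.001]
ft_force: [-0.1, 0.8, -1.2]
grip_width: 0.0124
grasp_force: 66.3
```

>>> send_rows(
  motion="0.9 -1 0 0 0; 0.9 -1.5 0 -3.5 0; 0.9 -1 0 -7 0; 0.9 0 0 -11 0; 0.9 0 0 -11 0",
)

```text
clock: 21.95
eef_pos: [0.5861, 0.1748, 0.2532]
tool_rot: [-0.707, 0.707, -0.003, 0.006]
ft_force: [0.6, 0.3, -1.8]
grip_width: 0.0126
grasp_force: 66.3
```

```bash
python3 - <<'E'
from h import *
o,im=snap("w13"); print(o["eef_pos"],o["ft_force"],bar(im))
for c in("top","scene"):
    print(c); [print(b) for b in blobs(c,z=.01)]
print([(d["rect"],d["conf"]) for d in boxes_of("scene","tray")[:1]])
E
```

```text
[0.58608025 0.17481829 0.25323683] [ 0.62749243  0.27753109 -1.75541898] [[314, 66, 38, 143, 3538], [320, 296, 14, 34, 448]]
top
(506, [0.572, 0.091], [25.7, 20.3], [[0.556, 0.128], [0.605, 0.115], [0.588, 0.054], [0.539, 0.066]])
(477, [0.571, -0.047], [19.4, 24.7], [[0.544, -0.019], [0.605, -0.028], [0.598, -0.075], [0.536, -0.065]])
scene
(270, [0.562, 0.117], [19.4, 15.6], [[0.539, 0.095], [0.531, 0.149], [0.586, 0.137], [0.591, 0.085]])
(52, [0.568, 0.063], [17.9, 3.6], [[0.543, 0.056], [0.54, 0.068], [0.586, 0.068], [0.588, 0.056]])
(484, [0.571, -0.048], [28.4, 19.2], [[0.537, -0.067], [0.532, -0.015], [0.603, -0.029], [0.606, -0.079]])
[([330.1, 217.3, 111.1, 91.6], 0.88)]
```

>>> send_rows(
  motion="0.9 -3 0 3 0; 0.9 -3 0 7 0; 0.9 -3 0 11.5 0; 0.9 -3 0 11.5 0; 0.9 -3 0 11.8 0",
)

```text
clock: 22.65
eef_pos: [0.5817, 0.2043, 0.1265]
tool_rot: [0.707, -0.707, -0.001, 0.002]
ft_force: [1.2, -0.5, -1.7]
grip_width: 0.0125
grasp_force: 66.2
```

>>> send_rows(
  motion="0.9 1 0 0 0; 0.9 2 0 0 0; 0.9 3 0 0 0; 0.9 4 0 0 0; 0.9 5 0 0 0",
)

```text
clock: 23.15
eef_pos: [0.5844, 0.156, 0.1307]
tool_rot: [0.707, -0.707, -0.001, -0.004]
ft_force: [-2.0, 6.3, 12.1]
grip_width: 0.0124
grasp_force: 68.4
```

>>> send_rows(
  motion="0.9 0.6 0 0 0; 0.9 -0.5 0 -2 0; 0.9 -0.5 0 -6 0; 0.9 2 3 -10 0; 0.9 5 5.5 -11 0",
)

```text
clock: 23.65
eef_pos: [0.5298, 0.1045, 0.2418]
tool_rot: [0.708, -0.706, 0.002, -0.003]
ft_force: [1.0, -0.5, -1.9]
grip_width: 0.0126
grasp_force: 67.0
```

```bash
python3 - <<'E'
from h import *
o,im=snap("w14"); print(o["eef_pos"],o["ft_force"],bar(im),yaw(o))
for c in("top","scene"):
    print(c); [print(b) for b in blobs(c,z=.01)]
E
```

```text
[0.52977033 0.10451372 0.24181206] [ 1.04771811 -0.51412767 -1.89889865] [[300, 77, 38, 135, 3196], [319, 298, 15, 42, 604], [305, 330, 6, 24, 88]] -1.5683934113736777
top
(479, [0.571, -0.047], [19.4, 24.7], [[0.544, -0.018], [0.606, -0.028], [0.597, -0.075], [0.536, -0.065]])
(346, [0.574, 0.055], [33.1, 18.9], [[0.57, 0.106], [0.614, 0.087], [0.578, 0.012], [0.535, 0.032]])
scene
(292, [0.565, 0.045], [17.2, 23.2], [[0.534, 0.031], [0.549, 0.094], [0.594, 0.065], [0.578, 0.004]])
(483, [0.571, -0.048], [28.7, 19.0], [[0.537, -0.068], [0.531, -0.015], [0.603, -0.029], [0.606, -0.078]])
```

```bash
cat >> h.py <<'E'
from scipy.optimize import least_squares
def slip(far,near,dz=0.):
    m=vision.camera_model("wrist"); H=np.array(m["hand_eye"]); f=200/np.tan(np.radians(m["fov_y"]/2))
    def rows(dx,t):
        g=np.array([0,-.019]); out=[]
        for x,z in((.08,.0025),(-.08,.0025)):
            v=np.array([x,z])-g; c,s=np.cos(t),np.sin(t); q=g+[dx,dz]+np.array([c*v[0]-s*v[1],s*v[0]+c*v[1]])
            p=(np.array([q[0],0,q[1]])-H[:3,3])@H[:3,:3]; out.append(m["cy"]+f*p[1]/p[2])
        return np.array(out)
    d=np.array([109,358])-rows(0,0); return least_squares(lambda p:rows(*p)+d-[far,near],[0,0]).x
E
python3 - <<'E'
from h import *
s=slip(77,340); print(s)
plan([(.9,.56,-.05,.265,-1.571),(.9,.577,-.3315+s[0],.265,-1.571),(.9,.577,-.3315+s[0],.265,-1.571,-2)])
E
```

```text
[ 0.01317086 -0.01036093]
0.9 3.80 -0.82 -0.62 -0.001; 0.9 7.61 -1.65 -1.23 -0.001; 0.9 11.41 -2.47 -1.85 -0.002; 0.9 15.21 -3.30 -2.47 -0.002; 0.9 19.69 -3.59 -2.47 -0.002
0.9 4.47 -0.28 -0.00 0.000; 0.9 8.94 -0.57 -0.00 0.000; 0.9 13.42 -0.85 -0.00 0.000; 0.9 17.89 -1.14 -0.00 0.000; 0.9 22.36 -1.42 -0.00 0.000
0.9 -0.00 0.00 -0.00 0.000; 0.9 -0.00 0.00 -0.00 0.000
```

>>> send_rows(
  motion="0.9 3.8 -0.8 -0.8 0; 0.9 7.6 -1.6 -1.6 0; 0.9 11.4 -2.4 -2.4 0; 0.9 15.2 -3.3 -2.4 0; 0.9 19.7 -3.6 -2.4 0",
)

```text
clock: 24.3
eef_pos: [0.5652, -0.0937, 0.2613]
tool_rot: [0.708, -0.706, 0.0, -0.0]
ft_force: [0.8, -0.2, -3.4]
grip_width: 0.0125
grasp_force: 66.9
```

>>> send_rows(
  motion="0.9 4.5 -0.3 0 0; 0.9 9 -0.6 0 0; 0.9 13.4 -0.8 0 0; 0.9 17.9 -1.1 0 0; 0.9 22.4 -1.4 0 0",
)

```text
clock: 24.8
eef_pos: [0.5781, -0.3186, 0.2607]
tool_rot: [0.707, -0.707, -0.0, 0.0]
ft_force: [0.9, 0.3, -2.6]
grip_width: 0.0125
grasp_force: 66.9
```

>>> send_rows(
  motion="0.9 0 0 0 0; 0.9 0 0 0 0; 0.9 0 0 0 0",
)

```text
clock: 25.1
eef_pos: [0.5781, -0.316, 0.261]
tool_rot: [0.707, -0.707, -0.001, 0.0]
ft_force: [-0.7, -0.1, -2.8]
grip_width: 0.013
grasp_force: 66.9
```

```bash
python3 - <<'E'
from h import *
o,im=snap("w15"); print(o["eef_pos"],o["ft_force"],bar(im),yaw(o))
h=cv2.cvtColor(im,cv2.COLOR_BGR2HSV); m=((h[...,0]<18)&(h[...,1]>110)&(h[...,2]>60)).astype(np.uint8)
n,l,s,c=cv2.connectedComponentsWithStats(m)
for i in range(1,n):
    if s[i,4]>250: print(s[i].tolist(),c[i].round(1), ray("wrist",c[i],.115,o)[0].round(4))
E
```

```text
[ 0.57813034 -0.31596919  0.2609544 ] [-0.65831567 -0.14485939 -2.81832629] [[300, 78, 52, 135, 2213], [300, 227, 8, 11, 81], [345, 227, 7, 11, 71], [310, 298, 38, 44, 1120]] -1.5700176247833908
[264, 78, 284, 135, 3835] [375.6 129.6] [ 0.5311 -0.3696  0.115 ]
[267, 227, 41, 11, 356] [289.2 232.7] [ 0.6162 -0.2637  0.115 ]
[345, 227, 172, 12, 1840] [428.4 232.2] [ 0.4701 -0.2642  0.115 ]
[310, 298, 38, 44, 1120] [327.7 322.4] [ 0.5755 -0.1488  0.115 ]
```

>>> send_rows(
  motion="0.9 0 0 3.5 0; 0.9 0 0 7 0; 0.9 0 0 10.5 0; 0.9 0 0 12 0; 0.9 0 0 12.6 0",
)

```text
clock: 25.65
eef_pos: [0.5772, -0.3146, 0.1354]
tool_rot: [0.708, -0.706, -0.001, 0.001]
ft_force: [-4.3, 0.4, 8.3]
grip_width: 0.0127
grasp_force: 68.6
```

>>> send_rows(
  motion="0.9 0 0 0.3 0; 0.9 0 0 0.5 0; 0.9 0 0 0.5 0",
)

```text
clock: 25.95
eef_pos: [0.5783, -0.3154, 0.1342]
tool_rot: [0.708, -0.706, 0.001, -0.0]
ft_force: [-4.4, 0.1, 6.5]
grip_width: 0.0125
grasp_force: 68.5
```

>>> send_rows(
  motion="0.2 0 0 0 0; 0.2 0 0 0 0; 0.2 0 0 0 0; 0.2 0 0 0 0",
)

```text
clock: 26.35
eef_pos: [0.5785, -0.3163, 0.131]
tool_rot: [0.707, -0.707, 0.0, -0.0]
ft_force: [0.3, 1.0, -0.8]
grip_width: 0.0343
grasp_force: 0.0
```

>>> send_rows(
  motion="0.2 0 0 -3 0; 0.2 0 0 -7 0; 0.2 0 0 -11 0; 0.2 0 0 -11 0; 0.2 0 0 -11 0",
)

```text
clock: 26.85
eef_pos: [0.579, -0.3169, 0.2423]
tool_rot: [0.707, -0.707, 0.002, -0.001]
ft_force: [0.6, 0.7, -0.5]
grip_width: 0.0343
grasp_force: 0.0
```

```bash
python3 - <<'E'
from h import *
o,im=snap("w16"); print(o["eef_pos"],o["ft_force"],yaw(o))
h=cv2.cvtColor(im,cv2.COLOR_BGR2HSV); m=((h[...,0]<18)&(h[...,1]>110)&(h[...,2]>60)).astype(np.uint8)
n,l,s,c=cv2.connectedComponentsWithStats(m)
for i in range(1,n):
    if s[i,4]>250: print(s[i].tolist(),c[i].round(1), ray("wrist",c[i],.125,o)[0].round(4))
# bar ends: column profile around carrier
cols=m[:,300:352]; r=np.where(cols.sum(1)>5)[0]; print(r.min(),r.max(), ray("wrist",[(326,r.min()),(326,r.max())],.125,o).round(4))
print([(d["rect"],d["conf"]) for d in boxes_of("wrist","carrier_1")])
vision.camera("top");
for d in boxes_of("top","carrier_1")[:4]: print(d)
E
```

```text
[ 0.57898946 -0.31690397  0.24233869] [ 0.55802251  0.70545676 -0.52489168] -1.5703519751787312
[331, 93, 234, 14, 1868] [476.2  99.9] [ 0.4561 -0.3974  0.125 ]
[321, 116, 12, 54, 362] [326.7 150.2] [ 0.5784 -0.3561  0.125 ]
[265, 213, 266, 50, 3237] [394.4 240.8] [ 0.5138 -0.2699  0.125 ]
[310, 321, 45, 32, 1038] [331.7 336. ] [ 0.5729 -0.1574  0.125 ]
93 350 [[ 0.5791 -0.4027  0.125 ]
 [ 0.5789 -0.1384  0.125 ]]
[([327.2, 176.2, 28.2, 171.9], 0.89)]
{'rect': [173.9, 180.7, 73.8, 20.6], 'conf': 0.96}
{'rect': [175.6, 207.6, 75.9, 21.1], 'conf': 0.72}
{'rect': [454.5, 168.8, 48.3, 26.4], 'conf': 0.65}
{'rect': [335.1, 178.9, 18.9, 23.9], 'conf': 0.61}
```

```bash
python3 - <<'E'
from h import *
o=bot.get_obs()
for z in(.115,.125): print(ray("wrist",[(327,262.5),(327,90)],z,o).round(4).tolist())
P=[[.5785,-.33+s*.08,.125] for s in(1,-1)]+[[.5785,-.33,.157]]
print(proj("wrist",P,o),proj("top",P))
im=cv2.imread("pics/w16.png"); hs=cv2.cvtColor(im,cv2.COLOR_BGR2HSV)
print([hs[r,327].tolist() for r in range(84,125,4)],[hs[r,327].tolist() for r in range(240,275,4)])
plan([(.2,.56,-.1,.25,-1.571),(-.1,.483,.309,.25,1.674-np.pi),(-.1,.483,.309,.19,1.674-np.pi),(-.1,.483,.309,.19,1.674-np.pi,-2)])
E
```

```text
[[0.5756, -0.2412, 0.115], [0.5759, -0.404, 0.115]]
[[0.5757, -0.2471, 0.125], [0.5759, -0.4037, 0.125]]
[[324.09984969 259.86423318]
 [323.79618133  81.55549362]
 [323.85297134 189.75247793]] [[429.86270994 163.99678568]
 [503.50701642 164.67857687]
 [471.71862899 160.65135518]]
[[116, 9, 200], [116, 9, 200], [12, 106, 190], [15, 93, 191], [15, 95, 190], [16, 95, 190], [15, 97, 190], [15, 97, 190], [15, 100, 189], [15, 101, 190], [15, 101, 190]] [[9, 126, 140], [9, 131, 148], [9, 128, 147], [9, 126, 148], [8, 122, 148], [9, 122, 148], [3, 18, 167], [113, 10, 199], [116, 9, 198]]
0.2 -4.32 0.35 -0.22 0.000; 0.2 -8.64 0.69 -0.45 0.000; 0.2 -12.97 1.04 -0.67 0.000; 0.2 -17.29 1.38 -0.90 0.000; 0.2 -21.61 1.73 -1.12 0.001
-0.1 -4.54 0.86 -0.00 -0.011; -0.1 -9.09 1.71 -0.00 -0.023; -0.1 -13.63 2.57 -0.00 -0.034; -0.1 -18.18 3.43 -0.00 -0.046; -0.1 -22.72 4.28 -0.00 -0.057
-0.1 -4.59 0.59 -0.00 -0.011; -0.1 -9.17 1.19 -0.00 -0.023; -0.1 -13.76 1.78 -0.00 -0.034; -0.1 -18.34 2.38 -0.00 -0.046; -0.1 -18.34 2.38 3.00 -0.046
-0.1 0.00 -0.00 3.00 0.000; -0.1 0.00 -0.00 3.00 0.000; -0.1 0.00 -0.00 3.00 0.000
```

Carrier 1 hangs at bar centre y ≈ −.325. On to the middle carrier.

>>> send_rows(
  motion="0.2 -4.3 0.35 -0.2 0; 0.2 -8.6 0.7 -0.4 0; 0.2 -13 1 -0.7 0; 0.2 -17.3 1.4 -0.9 0; 0.2 -21.6 1.7 -1.1 0",
)

```text
clock: 27.55
eef_pos: [0.56, -0.0988, 0.2505]
tool_rot: [0.707, -0.707, -0.001, 0.001]
ft_force: [0.3, 0.2, 0.6]
grip_width: 0.0342
grasp_force: 0.0
```

>>> send_rows(
  motion="-0.1 -4.5 0.9 0 -0.011; -0.1 -9.1 1.7 0 -0.023; -0.1 -13.6 2.6 0 -0.034; -0.1 -18.2 3.4 0 -0.046; -0.1 -22.7 4.3 0 -0.057",
)

```text
clock: 28.05
eef_pos: [0.5167, 0.1281, 0.2506]
tool_rot: [0.727, -0.686, -0.001, 0.001]
ft_force: [0.3, -0.4, 0.5]
grip_width: 0.0468
grasp_force: 0.0
```

>>> send_rows(
  motion="-0.1 -4.6 0.6 0 -0.011; -0.1 -9.2 1.2 0 -0.023; -0.1 -13.8 1.8 0 -0.034; -0.1 -18.3 2.4 0 -0.046; -0.1 -18.3 2.4 3 -0.046",
)

```text
clock: 28.55
eef_pos: [0.4837, 0.3144, 0.2239]
tool_rot: [0.745, -0.667, 0.0, -0.004]
ft_force: [0.4, 0.2, -0.3]
grip_width: 0.0472
grasp_force: 0.0
```

>>> send_rows(
  motion="-0.1 0 0 3 0; -0.1 0 0 3 0; -0.1 0 0 3 0; -0.1 0 0 3 0",
)

```text
clock: 28.95
eef_pos: [0.4844, 0.3079, 0.1932]
tool_rot: [0.742, -0.67, 0.0, -0.001]
ft_force: [-0.1, 0.5, -0.4]
grip_width: 0.047
grasp_force: 0.0
```

```bash
cat >> h.py <<'E'
def dark_lug(im,o,ztop=.143):  # dark blobs (lugs) in the wrist view, above the fingers
    g=cv2.cvtColor(im,cv2.COLOR_BGR2GRAY); m=(g<60).astype(np.uint8); n,l,s,c=cv2.connectedComponentsWithStats(m)
    return [(s[i].tolist(),c[i].round(1).tolist()) for i in range(1,n) if 150<s[i,4]<6000]
E
python3 - <<'E'
from h import *
o,im=snap("w17"); print(o["eef_pos"],yaw(o))
for b in dark_lug(im,o): print(b)
for b in [(.4831,.309,.143),(.4831,.3127,.143)]: print(proj("wrist",b,o))
for d in boxes_of("wrist","carrier_2"): print(d)
E
```

```text
[0.48437572 0.30787277 0.19321701] -1.4681020882321147
([28, 0, 26, 94, 316], [37.8, 42.0])
([262, 0, 40, 13, 215], [283.0, 7.0])
([89, 117, 31, 48, 329], [110.4, 138.8])
([0, 120, 82, 70, 4511], [36.6, 154.3])
([264, 144, 8, 92, 158], [267.7, 190.3])
([318, 193, 20, 52, 1002], [327.7, 218.3])
([91, 211, 32, 29, 757], [106.3, 225.7])
([101, 276, 29, 27, 640], [115.2, 289.2])
[[327.36461212 223.85919729]]
[[326.81148908 228.73536154]]
{'rect': [326.0, 200.3, 24.7, 187.2], 'conf': 0.85}
{'rect': [243.8, 189.3, 63.7, 167.1], 'conf': 0.8}
{'rect': [103.5, 6.2, 49.8, 12.3], 'conf': 0.18}
```

Lug is centred between the fingers (col 328). Descend, grip, lift.

>>> send_rows(
  motion="-0.1 0 0 3 0; -0.1 0 0 6 0; -0.1 0 0 7.9 0; -0.1 0 0 7.9 0; -0.1 0 0 7.9 0",
)

```text
clock: 29.55
eef_pos: [0.4842, 0.3079, 0.114]
tool_rot: [0.743, -0.67, 0.0, -0.001]
ft_force: [0.4, -0.1, 0.8]
grip_width: 0.0473
grasp_force: 0.0
```

>>> send_rows(
  motion="0.9 0 0 0 0; 0.9 0 0 0 0; 0.9 0 0 0 0; 0.9 0 0 0 0",
)

```text
clock: 29.95
eef_pos: [0.4842, 0.3084, 0.1146]
tool_rot: [0.743, -0.67, 0.0, -0.001]
ft_force: [-1.3, 0.2, 5.1]
grip_width: 0.0131
grasp_force: 59.7
```

>>> send_rows(
  motion="0.9 0 0 -0.9 0; 0.9 0 0 -1.9 0; 0.9 0 0 -2.9 0; 0.9 0 0 -3.9 0; 0.9 0 0 -5 0",
)

```text
clock: 30.45
eef_pos: [0.4835, 0.3078, 0.1637]
tool_rot: [0.743, -0.67, 0.0, 0.0]
ft_force: [0.8, -0.2, -3.9]
grip_width: 0.0131
grasp_force: 58.6
```

>>> send_rows(
  motion="0.9 0 0 -2.5 0; 0.9 0 0 -5 0; 0.9 0 0 -5 0; 0.9 0 0 -5 0",
)

```text
clock: 30.85
eef_pos: [0.4838, 0.3079, 0.2131]
tool_rot: [0.743, -0.67, 0.0, -0.001]
ft_force: [-0.3, 0.4, -3.8]
grip_width: 0.0132
grasp_force: 58.7
```

```bash
python3 - <<'E'
from h import *
o,im=snap("w18"); print(o["eef_pos"],yaw(o),o["ft_force"],bar(im))
vision.camera("top")
for d in boxes_of("top","stand")[:2]+boxes_of("top","carrier_1")[:4]+boxes_of("top","tray")[:1]: print(np.round(d["rect"],1),d["conf"])
for b in blobs("top",z=.01): print(b)
plan([(.9,.50,.10,.20,-1.571),(.9,.536,.10,.158,-1.571),(.9,.536,.10,.158,-1.571,-3)],step=4)
E
```

```text
[0.48381159 0.30793857 0.21314421] -1.4674225445568019 [-0.32403072  0.40550931 -3.81627676] [[317, 108, 24, 128, 2391], [319, 321, 15, 36, 505]]
[192.2 212.2  51.7  92.1] 0.69
[423.4 289.4  49.9  56.8] 0.25
[181.9 180.6  53.1  23.9] 0.87
[174.2 203.1  48.9  23.9] 0.66
[463.4 167.8  70.8  26.7] 0.65
[463.1 196.6  86.1 130.5] 0.58
[312.8 190.2 115.7  70.7] 0.78
(480, [0.57, -0.047], [19.4, 24.7], [[0.544, -0.019], [0.605, -0.028], [0.598, -0.075], [0.536, -0.065]])
(469, [0.566, 0.055], [25.3, 19.2], [[0.551, 0.091], [0.598, 0.079], [0.582, 0.019], [0.535, 0.031]])
0.9 3.47 0.07 0.19 0.017; 0.9 6.94 0.15 0.38 0.035; 0.9 10.40 0.22 0.57 0.052; 0.9 13.87 0.29 0.76 0.069; 0.9 17.34 0.37 0.95 0.086
0.9 3.46 -0.23 0.19 0.017; 0.9 3.49 -2.03 2.29 0.017; 0.9 3.52 -3.83 4.39 0.017; 0.9 3.52 -3.83 4.39 0.017; 0.9 3.52 -3.83 4.39 0.017
0.9 -0.00 0.00 -0.00 0.000
```

>>> send_rows(
  motion="0.9 3.5 0 0.2 0.018; 0.9 7 0.1 0.4 0.035; 0.9 10.4 0.2 0.6 0.053; 0.9 13.9 0.3 0.8 0.07; 0.9 17.3 0.4 1 0.087",
)

```text
clock: 31.65
eef_pos: [0.4971, 0.1339, 0.2022]
tool_rot: [0.713, -0.701, -0.0, 0.0]
ft_force: [0.9, -0.0, -3.6]
grip_width: 0.0131
grasp_force: 58.8
```

>>> send_rows(
  motion="0.9 3.5 -0.2 0.2 0.017; 0.9 3.5 -2 2.4 0.017; 0.9 3.5 -3.8 4.5 0.017; 0.9 3.5 -3.8 4.5 0.017; 0.9 3.5 -3.8 4.5 0.017",
)

```text
clock: 32.15
eef_pos: [0.535, 0.1007, 0.1568]
tool_rot: [-0.707, 0.707, 0.001, -0.001]
ft_force: [-0.3, -0.2, -2.6]
grip_width: 0.0129
grasp_force: 59.2
```

>>> send_rows(
  motion="0.9 0 0 0 0; 0.9 0 0 0 0",
)

```text
clock: 32.35
eef_pos: [0.536, 0.1013, 0.1589]
tool_rot: [0.707, -0.707, 0.0, -0.001]
ft_force: [-0.3, 0.1, -3.2]
grip_width: 0.0133
grasp_force: 59.2
```

>>> send_rows(
  motion="0.9 1.5 0 0.1 0; 0.9 3 0 0.1 0; 0.9 4.5 0 0.1 0; 0.9 5.5 0 0.1 0; 0.9 6.5 0 0.1 0",
)

```text
clock: 32.85
eef_pos: [0.5359, 0.0344, 0.1569]
tool_rot: [-0.706, 0.708, -0.0, 0.0]
ft_force: [-0.1, -1.0, -2.7]
grip_width: 0.0132
grasp_force: 59.2
```

>>> send_rows(
  motion="0.9 1.2 0 0 0; 0.9 2.4 0 0 0; 0.9 3.6 0 0 0; 0.9 4.8 0 0 0; 0.9 6 0 0 0",
)

```text
clock: 33.35
eef_pos: [0.5359, -0.0251, 0.1568]
tool_rot: [-0.707, 0.707, 0.0, -0.0]
ft_force: [-0.2, -0.5, -3.2]
grip_width: 0.0129
grasp_force: 59.2
```

>>> send_rows(
  motion="0.9 1.2 0 0 0; 0.9 2.4 0 0 0; 0.9 3.4 0 0 0; 0.9 3.4 0 0 0; 0.9 3.4 0 0 0",
)

```text
clock: 33.85
eef_pos: [0.5359, -0.0582, 0.1568]
tool_rot: [-0.707, 0.707, 0.0, 0.0]
ft_force: [-0.0, 0.7, -3.3]
grip_width: 0.013
grasp_force: 59.2
```

```bash
python3 - <<'E'
from h import *
o,im=snap("w19"); print(o["eef_pos"],yaw(o),o["ft_force"],bar(im))
for c in("top","scene"):
    for z in(.01,.035):
        print(c,z); [print(b) for b in blobs(c,z=z)]
E
```

```text
[ 0.53586121 -0.05818493  0.15677887] -1.5718854230551844 [-0.03518865  0.72308285 -3.31360958] [[316, 108, 23, 128, 2357], [300, 172, 8, 48, 317], [318, 321, 17, 36, 564]]
top 0.01
(425, [0.567, 0.059], [21.7, 19.8], [[0.55, 0.091], [0.599, 0.079], [0.584, 0.027], [0.536, 0.039]])
top 0.035
(418, [0.562, 0.057], [21.6, 19.5], [[0.546, 0.088], [0.593, 0.076], [0.578, 0.026], [0.532, 0.039]])
scene 0.01
(36, [0.442, 0.131], [2.1, 18.4], [[0.44, 0.104], [0.437, 0.168], [0.444, 0.165], [0.447, 0.101]])
(288, [0.565, 0.045], [17.0, 23.3], [[0.534, 0.031], [0.55, 0.094], [0.594, 0.065], [0.577, 0.004]])
(486, [0.571, -0.049], [28.4, 19.5], [[0.537, -0.068], [0.532, -0.014], [0.603, -0.028], [0.606, -0.079]])
scene 0.035
(36, [0.459, 0.109], [2.1, 18.4], [[0.457, 0.081], [0.454, 0.142], [0.461, 0.14], [0.463, 0.078]])
(159, [0.456, -0.014], [5.4, 29.1], [[0.448, -0.05], [0.447, 0.032], [0.463, 0.026], [0.464, -0.055]])
(288, [0.577, 0.024], [17.0, 23.3], [[0.548, 0.01], [0.563, 0.071], [0.605, 0.043], [0.589, -0.015]])
(485, [0.583, -0.066], [28.7, 19.2], [[0.55, -0.084], [0.545, -0.034], [0.614, -0.046], [0.617, -0.095]])
```

That side was empty (load unchanged, no new plate). Turning the carrier for the other side.

>>> send_rows(
  motion="0.9 0 3.5 0 0; 0.9 0 7 0 0.14; 0.9 0 7 0 0.28; 0.9 0 7 0 0.42; 0.9 0 7 0 0.56",
)

```text
clock: 34.6
eef_pos: [0.4657, -0.0577, 0.1571]
tool_rot: [-0.482, 0.876, -0.0, 0.0]
ft_force: [-1.0, -0.5, -3.1]
grip_width: 0.0131
grasp_force: 59.8
```

>>> send_rows(
  motion="0.9 0 0 0 0.143; 0.9 0 0 0 0.286; 0.9 0 0 0 0.428; 0.9 0 0 0 0.571; 0.9 0 0 0 0.714",
)

```text
clock: 35.1
eef_pos: [0.4659, -0.0576, 0.1569]
tool_rot: [-0.145, 0.989, 0.0, 0.0]
ft_force: [0.4, -0.2, -3.0]
grip_width: 0.0131
grasp_force: 59.8
```

>>> send_rows(
  motion="0.9 0 0 0 0.143; 0.9 0 0 0 0.286; 0.9 0 0 0 0.428; 0.9 0 0 0 0.571; 0.9 0 0 0 0.714",
)

```text
clock: 35.6
eef_pos: [0.4659, -0.0576, 0.1569]
tool_rot: [0.21, 0.978, 0.0, 0.0]
ft_force: [-0.4, 0.9, -3.9]
grip_width: 0.0132
grasp_force: 59.8
```

>>> send_rows(
  motion="0.9 0 0 0 0.143; 0.9 0 0 0 0.286; 0.9 0 0 0 0.428; 0.9 0 0 0 0.571; 0.9 0 0 0 0.714",
)

```text
clock: 36.1
eef_pos: [0.4659, -0.0576, 0.1569]
tool_rot: [0.538, 0.843, 0.0, 0.0]
ft_force: [-0.2, -0.7, -2.5]
grip_width: 0.0133
grasp_force: 59.8
```

>>> send_rows(
  motion="0.9 0 0 0 0.143; 0.9 0 0 0 0.286; 0.9 0 0 0 0.43; 0.9 0 0 0 0.44; 0.9 0 0 0 0.44",
)

```text
clock: 36.6
eef_pos: [0.4659, -0.0578, 0.1569]
tool_rot: [0.706, 0.708, 0.0, 0.0]
ft_force: [-0.3, -0.2, -2.6]
grip_width: 0.0132
grasp_force: 59.8
```

```bash
python3 - <<'E'
from h import *
o,im=snap("w20"); print(o["eef_pos"],yaw(o),o["ft_force"],bar(im))
plan([(.9,.536,-.062,.157,1.571),(.9,.536,-.062,.157,1.571,-2)])
E
```

```text
[ 0.46593588 -0.05776193  0.15691521] 1.5729855206238812 [-0.266714   -0.17311469 -2.62877929] [[317, 108, 24, 130, 2626], [318, 321, 17, 37, 571]]
0.9 -0.22 3.51 -0.01 0.001; 0.9 -0.43 7.01 -0.01 0.002; 0.9 -0.43 7.01 -0.01 0.002; 0.9 -0.43 7.01 -0.01 0.002
```

>>> send_rows(
  motion="0.9 -0.2 3.5 0 0; 0.9 -0.4 7 0 0; 0.9 -0.4 7 0 0; 0.9 -0.4 7 0 0",
)

```text
clock: 37.05
eef_pos: [0.536, -0.062, 0.1561]
tool_rot: [0.707, 0.707, -0.0, -0.001]
ft_force: [-1.3, 1.0, -3.7]
grip_width: 0.0134
grasp_force: 60.1
```

>>> send_rows(
  motion="0.9 1.2 0 0 0; 0.9 2.4 0 0 0; 0.9 3.6 0 0 0; 0.9 4.8 0 0 0; 0.9 6 0 0 0",
)

```text
clock: 37.55
eef_pos: [0.5357, -0.0008, 0.1571]
tool_rot: [0.707, 0.707, 0.0, 0.0]
ft_force: [-0.1, 0.6, -1.8]
grip_width: 0.0128
grasp_force: 60.2
```

>>> send_rows(
  motion="0.9 1.2 0 0 0; 0.9 2.4 0 0 0; 0.9 3.6 0 0 0; 0.9 4.8 0 0 0; 0.9 4.8 0 0 0",
)

```text
clock: 38.05
eef_pos: [0.536, 0.0478, 0.1568]
tool_rot: [0.707, 0.708, 0.0, -0.0]
ft_force: [0.2, -0.1, -2.0]
grip_width: 0.013
grasp_force: 60.3
```

>>> send_rows(
  motion="0.9 1.2 0 0 0; 0.9 2.4 0 0 0; 0.9 3.6 0 0 0; 0.9 3.6 0 0 0; 0.9 3.6 0 0 0",
)

```text
clock: 38.55
eef_pos: [0.536, 0.0823, 0.1568]
tool_rot: [0.707, 0.707, -0.0, 0.0]
ft_force: [-0.3, 1.4, -1.3]
grip_width: 0.0128
grasp_force: 60.3
```

```bash
python3 - <<'E'
from h import *
o,im=snap("w21"); print(o["eef_pos"],yaw(o),o["ft_force"],bar(im))
for c in("top","scene"):
    for z in(.01,.035):
        print(c,z); [print(b) for b in blobs(c,z=z)]
E
```

```text
[0.53598897 0.08229219 0.15681281] 1.5706807186876162 [-0.26119028  1.38810734 -1.2939988 ] [[316, 108, 20, 128, 2389], [346, 176, 6, 61, 329], [304, 320, 31, 38, 1012]]
top 0.01
(996, [0.538, -0.065], [58.2, 30.7], [[0.576, 0.006], [0.621, -0.056], [0.501, -0.136], [0.458, -0.074]])
(309, [0.572, 0.043], [30.3, 17.8], [[0.575, 0.086], [0.612, 0.061], [0.567, -0.0], [0.531, 0.024]])
top 0.035
(994, [0.534, -0.064], [58.8, 30.7], [[0.572, 0.007], [0.615, -0.054], [0.497, -0.133], [0.455, -0.073]])
(302, [0.567, 0.041], [29.0, 17.6], [[0.57, 0.082], [0.605, 0.057], [0.563, 0.0], [0.528, 0.025]])
scene 0.01
(294, [0.565, 0.045], [17.6, 23.1], [[0.534, 0.031], [0.548, 0.094], [0.594, 0.065], [0.578, 0.004]])
(312, [0.496, -0.074], [12.4, 33.1], [[0.457, -0.088], [0.508, -0.031], [0.535, -0.059], [0.485, -0.114]])
(485, [0.571, -0.048], [28.4, 19.4], [[0.537, -0.067], [0.532, -0.014], [0.603, -0.028], [0.606, -0.079]])
scene 0.035
(292, [0.577, 0.024], [17.1, 23.5], [[0.547, 0.011], [0.563, 0.072], [0.606, 0.043], [0.589, -0.015]])
(313, [0.511, -0.09], [12.5, 33.0], [[0.474, -0.104], [0.522, -0.049], [0.548, -0.075], [0.5, -0.129]])
(487, [0.583, -0.066], [28.7, 19.3], [[0.55, -0.085], [0.545, -0.034], [0.614, -0.046], [0.617, -0.095]])
```

```bash
python3 - <<'E'
from h import *
plan([(.9,.50,.06,.2,1.571),(.9,.507,-.03,.262,1.571),(.9,.507,-.331,.262,1.571),(.9,.507,-.331,.262,1.571,-3)])
E
```

```text
0.9 -1.08 -1.80 -2.16 -0.001; 0.9 -2.15 -3.60 -4.32 -0.002; 0.9 -5.15 -3.36 -6.38 -0.002; 0.9 -8.15 -3.12 -8.45 -0.002; 0.9 -11.15 -2.88 -10.52 -0.002
0.9 -4.30 -0.00 -0.00 0.000; 0.9 -8.60 -0.00 -0.00 0.000; 0.9 -12.90 -0.00 -0.00 0.000; 0.9 -17.20 -0.00 -0.00 0.000; 0.9 -21.50 -0.00 -0.00 0.000
0.9 -4.30 -0.00 -0.00 0.000; 0.9 -8.60 -0.00 -0.00 0.000; 0.9 -8.60 -0.00 -0.00 0.000; 0.9 -8.60 -0.00 -0.00 0.000; 0.9 -8.60 -0.00 -0.00 0.000
```

>>> send_rows(
  motion="0.9 0 -1.8 -2.2 0; 0.9 -1.2 -3.6 -4.4 0; 0.9 -4.6 -3.4 -6.4 0; 0.9 -8 -3.1 -8.5 0; 0.9 -11.2 -2.9 -10.5 0",
)

```text
clock: 39.3
eef_pos: [0.5067, -0.0315, 0.263]
tool_rot: [0.707, 0.707, 0.0, 0.0]
ft_force: [-0.1, 0.4, -1.4]
grip_width: 0.013
grasp_force: 60.4
```

>>> send_rows(
  motion="0.9 -4.3 0 0 0; 0.9 -8.6 0 0 0; 0.9 -12.9 0 0 0; 0.9 -17.2 0 0 0; 0.9 -21.5 0 0 0",
)

```text
clock: 39.8
eef_pos: [0.5062, -0.2472, 0.2619]
tool_rot: [0.708, 0.706, 0.0, 0.0]
ft_force: [0.8, -0.0, -1.4]
grip_width: 0.0134
grasp_force: 60.4
```

>>> send_rows(
  motion="0.9 -4.3 0 0 0; 0.9 -8.6 0 0 0; 0.9 -8.6 0 0 0; 0.9 -8.6 0 0 0; 0.9 -8.6 0 0 0",
)

```text
clock: 40.3
eef_pos: [0.5063, -0.3305, 0.2617]
tool_rot: [0.707, 0.707, 0.0, -0.0]
ft_force: [-0.4, -0.1, -0.6]
grip_width: 0.0133
grasp_force: 60.4
```

```bash
python3 - <<'E'
from h import *
o,im=snap("w22"); print(o["eef_pos"],yaw(o),o["ft_force"],bar(im))
for c in("top","scene"):
    for z in(.01,.03):
        print(c,z); [print(b) for b in blobs(c,z=z)]
E
```

```text
[ 0.50634578 -0.33052145  0.26167907] 1.5698953177105393 [-0.40351061 -0.06463051 -0.61517785] [[300, 107, 52, 129, 2804], [318, 321, 17, 37, 589]]
top 0.01
(990, [0.538, -0.066], [58.2, 30.7], [[0.576, 0.006], [0.621, -0.056], [0.501, -0.136], [0.458, -0.074]])
(472, [0.566, 0.055], [25.2, 19.3], [[0.551, 0.09], [0.598, 0.079], [0.582, 0.019], [0.535, 0.031]])
top 0.03
(990, [0.534, -0.065], [58.2, 30.7], [[0.572, 0.006], [0.615, -0.055], [0.498, -0.134], [0.456, -0.073]])
(475, [0.562, 0.054], [25.3, 19.4], [[0.548, 0.089], [0.594, 0.077], [0.577, 0.018], [0.531, 0.03]])
scene 0.01
(289, [0.565, 0.045], [17.0, 23.0], [[0.534, 0.031], [0.55, 0.094], [0.594, 0.065], [0.578, 0.005]])
(313, [0.495, -0.074], [12.5, 33.0], [[0.457, -0.089], [0.508, -0.031], [0.534, -0.058], [0.485, -0.114]])
(485, [0.571, -0.048], [28.4, 19.4], [[0.537, -0.067], [0.532, -0.014], [0.603, -0.028], [0.606, -0.079]])
scene 0.03
(287, [0.575, 0.028], [20.5, 18.4], [[0.547, 0.015], [0.547, 0.07], [0.601, 0.049], [0.599, -0.003]])
(312, [0.508, -0.087], [12.4, 33.1], [[0.47, -0.101], [0.52, -0.046], [0.546, -0.072], [0.497, -0.126]])
(486, [0.58, -0.062], [28.4, 19.4], [[0.548, -0.081], [0.543, -0.029], [0.612, -0.043], [0.614, -0.092]])
```

```bash
python3 - <<'E'
from h import *
for cam in("top","scene"):
    im=vision.camera(cam)[...,::-1].copy(); h=cv2.cvtColor(im,cv2.COLOR_BGR2HSV)
    m=((h[...,0]<16)&(h[...,1]>95)&(h[...,2]>40)).astype(np.uint8)
    cs,_=cv2.findContours(m,cv2.RETR_EXTERNAL,cv2.CHAIN_APPROX_NONE)
    for c in cs:
        if cv2.contourArea(c)<200: continue
        w=ray(cam,c[:,0].mean(0),.02)[0]
        if .45<w[0]<.62 and -.12<w[1]<0:
            a=cv2.approxPolyDP(c,2.2,True)[:,0]; print(cam,a.tolist(),ray(cam,a,.02)[:,:2].round(3).tolist())
    if cam=="top":
        hh=h[170:240,318:350]
        # tray outline: rows/cols of dark-gray vs table
        g=cv2.cvtColor(im,cv2.COLOR_BGR2GRAY); print("row 205:",g[205,240:375:3].tolist())
E
```

```text
top [[328, 165], [324, 187], [340, 192], [336, 208], [359, 215], [365, 196], [343, 189], [345, 167]] [[0.6, -0.028], [0.545, -0.019], [0.533, -0.058], [0.494, -0.048], [0.478, -0.104], [0.524, -0.118], [0.541, -0.065], [0.596, -0.07]]
row 205: [171, 173, 172, 172, 172, 170, 172, 170, 171, 135, 111, 104, 107, 112, 109, 108, 112, 110, 114, 107, 108, 109, 109, 112, 110, 102, 105, 108, 110, 110, 109, 109, 110, 117, 116, 116, 116, 120, 117, 116, 115, 138, 171, 172, 174]
scene [[325, 222], [311, 233], [331, 248], [345, 236]] [[0.548, -0.028], [0.542, -0.073], [0.602, -0.081], [0.608, -0.036]]
scene [[312, 229], [300, 220], [278, 224], [289, 234]] [[0.537, -0.063], [0.498, -0.057], [0.466, -0.096], [0.505, -0.104]]
```

Plate leans on the −y wall but lies well inside the tray. Lower the carrier onto the rails.

>>> send_rows(
  motion="0.9 0 0 3.5 0; 0.9 0 0 7 0; 0.9 0 0 10.5 0; 0.9 0 0 12.5 0; 0.9 0 0 13.1 0",
)

```text
clock: 41.15
eef_pos: [0.5047, -0.3293, 0.1285]
tool_rot: [0.707, 0.707, -0.001, -0.003]
ft_force: [-6.3, 4.9, 13.2]
grip_width: 0.0131
grasp_force: 62.4
```

>>> send_rows(
  motion="0.9 0 0 0.2 0; 0.9 0 0 0.3 0; 0.9 0 0 0.3 0",
)

```text
clock: 41.45
eef_pos: [0.5074, -0.3315, 0.1289]
tool_rot: [0.707, 0.707, 0.0, 0.001]
ft_force: [-0.4, -0.2, -2.2]
grip_width: 0.0129
grasp_force: 60.4
```

>>> send_rows(
  motion="0.9 0 0 0.2 0; 0.9 0 0 0.3 0; 0.9 0 0 0.3 0",
)

```text
clock: 41.75
eef_pos: [0.5075, -0.3316, 0.1286]
tool_rot: [0.707, 0.707, 0.001, 0.002]
ft_force: [-3.7, 2.6, 10.3]
grip_width: 0.0127
grasp_force: 62.4
```

Seated. Release, rise, and head to carrier 3 (at .5527, .316).

>>> send_rows(
  motion="0.2 0 0 0 0; 0.2 0 0 0 0; 0.2 0 0 0 0; 0.2 0 0 0 0",
)

```text
clock: 42.15
eef_pos: [0.5066, -0.3311, 0.1246]
tool_rot: [0.707, 0.707, -0.0, -0.0]
ft_force: [0.5, 0.1, -0.3]
grip_width: 0.0342
grasp_force: 0.0
```

>>> send_rows(
  motion="0.2 0 0 -3 0; 0.2 0 0 -7 0; 0.2 0 0 -12 0; 0.2 0 0 -12 0; 0.2 0 0 -12 0",
)

```text
clock: 42.65
eef_pos: [0.5076, -0.3317, 0.2466]
tool_rot: [0.707, 0.707, 0.0, 0.002]
ft_force: [-0.5, -0.1, -1.1]
grip_width: 0.0341
grasp_force: 0.0
```

```bash
python3 - <<'E'
from h import *
o,im=snap("w23"); print(o["eef_pos"],o["ft_force"],yaw(o))
for d in boxes_of("wrist","carrier_1"): print(np.round(d["rect"],1),d["conf"])
P=[[.507,-.332+s*.08,.125] for s in(1,-1)]; print(proj("wrist",P,o))
h=cv2.cvtColor(im,cv2.COLOR_BGR2HSV); m=((h[...,0]<18)&(h[...,1]>85)&(h[...,2]>60)); r=np.where(m[:,318:334].sum(1)>6)[0]; print(r.min(),[int(a) for a in r[np.where(np.diff(r)>1)[0]]],r.max())
plan([(.2,.5,-.08,.25,1.571),(-.1,.5527,.314,.25,1.674),(-.1,.5527,.314,.19,1.674),(-.1,.5527,.314,.19,1.674,-3)])
E
```

```text
[ 0.50756002 -0.33168447  0.24657443] [-0.4645304  -0.09251091 -1.11306812] 1.56983484013554
[325.5 187.4  21.4 165.5] 0.95
[399.4 176.6  55.9 175.4] 0.87
[[324.9042161   99.7131843 ]
 [325.21750464 267.90967638]]
104 [179] 268
0.2 4.18 -0.11 -0.11 -0.000; 0.2 8.36 -0.21 -0.22 -0.000; 0.2 12.54 -0.32 -0.32 -0.001; 0.2 16.72 -0.42 -0.43 -0.001; 0.2 20.89 -0.53 -0.54 -0.001
0.2 4.18 -0.10 -0.11 -0.000; -0.1 8.56 0.48 -0.11 -0.012; -0.1 12.93 1.07 -0.11 -0.023; -0.1 17.31 1.65 -0.11 -0.035; -0.1 21.69 2.24 -0.11 -0.046
-0.1 4.35 0.79 -0.00 -0.011; -0.1 8.69 1.57 -0.00 -0.023; -0.1 13.04 2.36 -0.00 -0.034; -0.1 17.38 3.14 -0.00 -0.046; -0.1 21.73 3.93 -0.00 -0.057
-0.1 0.00 0.00 3.00 0.000; -0.1 0.00 0.00 6.00 0.000; -0.1 0.00 0.00 6.00 0.000; -0.1 0.00 0.00 6.00 0.000; -0.1 0.00 0.00 6.00 0.000
```

>>> send_rows(
  motion="0.2 4.2 -0.1 0 0; 0.2 8.4 -0.2 -0.2 0; 0.2 12.5 -0.3 -0.3 0; 0.2 16.7 -0.4 -0.4 0; 0.2 20.9 -0.5 -0.5 0",
)

```text
clock: 43.25
eef_pos: [0.5004, -0.1203, 0.2477]
tool_rot: [0.708, 0.707, -0.001, -0.002]
ft_force: [0.3, -0.2, -0.1]
grip_width: 0.034
grasp_force: 0.0
```

>>> send_rows(
  motion="0.2 4.2 -0.1 -0.1 0; -0.1 8.6 0.5 -0.1 -0.012; -0.1 12.9 1.1 -0.1 -0.024; -0.1 17.3 1.7 -0.1 -0.035; -0.1 21.7 2.2 -0.1 -0.046",
)

```text
clock: 43.75
eef_pos: [0.523, 0.0965, 0.2488]
tool_rot: [0.691, 0.723, -0.002, -0.001]
ft_force: [0.5, -0.5, -0.6]
grip_width: 0.0472
grasp_force: 0.0
```

>>> send_rows(
  motion="-0.1 4.4 0.8 0 -0.011; -0.1 8.7 1.6 0 -0.023; -0.1 13 2.4 0 -0.034; -0.1 17.4 3.1 0 -0.046; -0.1 21.7 3.9 0 -0.057",
)

```text
clock: 44.25
eef_pos: [0.5522, 0.3149, 0.2484]
tool_rot: [0.67, 0.742, -0.002, -0.001]
ft_force: [1.3, -0.3, 0.4]
grip_width: 0.0473
grasp_force: 0.0
```

>>> send_rows(
  motion="-0.1 0 0 3 0; -0.1 0 0 6 0; -0.1 0 0 6 0; -0.1 0 0 6 0; -0.1 0 0 6 0",
)

```text
clock: 44.75
eef_pos: [0.5539, 0.3134, 0.1921]
tool_rot: [0.67, 0.742, 0.001, 0.0]
ft_force: [0.6, -0.9, 0.7]
grip_width: 0.0468
grasp_force: 0.0
```

```bash
python3 - <<'E'
from h import *
o,im=snap("w24"); print(o["eef_pos"],yaw(o))
for b in dark_lug(im,o): print(b)
for b in [(.5527,.316,.143)]: print(proj("wrist",b,o))
for d in boxes_of("wrist","carrier_2"): print(d)
E
```

```text
[0.55388587 0.31339774 0.1921088 ] 1.672218481044177
([505, 22, 37, 38, 1054], [522.9, 40.3])
([483, 117, 31, 31, 780], [497.5, 132.4])
([316, 182, 20, 51, 952], [325.0, 207.0])
([485, 195, 47, 47, 385], [500.6, 210.2])
([504, 208, 69, 59, 2990], [538.2, 236.8])
([287, 298, 30, 29, 519], [301.5, 309.0])
[[324.78554572 218.78443242]]
```

>>> send_rows(
  motion="-0.1 0.5 0 3 0; -0.1 0.5 0 6 0; -0.1 0.5 0 7.8 0; -0.1 0.5 0 7.8 0; -0.1 0.5 0 7.8 0",
)

```text
clock: 45.35
eef_pos: [0.5534, 0.3185, 0.1142]
tool_rot: [0.67, 0.742, 0.001, 0.0]
ft_force: [0.3, 0.5, 0.7]
grip_width: 0.0469
grasp_force: 0.0
```

>>> send_rows(
  motion="0.9 0 0 0 0; 0.9 0 0 0 0; 0.9 0 0 0 0; 0.9 0 0 0 0",
)

```text
clock: 45.75
eef_pos: [0.5535, 0.319, 0.1148]
tool_rot: [0.67, 0.742, 0.002, 0.0]
ft_force: [-0.7, -0.2, 6.2]
grip_width: 0.0133
grasp_force: 59.7
```

>>> send_rows(
  motion="0.9 0 0 -0.9 0; 0.9 0 0 -1.9 0; 0.9 0 0 -2.9 0; 0.9 0 0 -3.9 0; 0.9 0 0 -5 0",
)

```text
clock: 46.25
eef_pos: [0.5526, 0.3184, 0.1635]
tool_rot: [0.67, 0.742, -0.0, -0.0]
ft_force: [-0.1, 0.7, -3.3]
grip_width: 0.0129
grasp_force: 58.6
```

>>> send_rows(
  motion="0.9 0 0 -2.5 0; 0.9 0 0 -5 0; 0.9 0 0 -5 0; 0.9 0 0 -5 0",
)

```text
clock: 46.65
eef_pos: [0.553, 0.3186, 0.2133]
tool_rot: [0.67, 0.742, 0.001, 0.0]
ft_force: [-0.2, -0.6, -3.7]
grip_width: 0.0131
grasp_force: 58.8
```

```bash
python3 - <<'E'
from h import *
o,im=snap("w25"); print(o["eef_pos"],yaw(o),o["ft_force"],bar(im))
im=vision.camera("top")
for d in boxes_of("top","stand")[:2]+boxes_of("top","tray")[:1]: print(np.round(d["rect"],1),d["conf"])
g=cv2.cvtColor(im,cv2.COLOR_RGB2GRAY); print("row 205:",g[205,240:375:3].tolist())
for b in blobs("top",z=.01): print(b)
plan([(.9,.50,.10,.20,1.571),(.9,.536,.10,.157,1.571),(.9,.536,.10,.157,1.571,-3)],step=4)
E
```

```text
[0.55304382 0.31861215 0.21326698] 1.6727942882616458 [-0.23745203 -0.56899591 -3.72333984] [[316, 101, 20, 129, 2352], [304, 315, 36, 43, 1089]]
[190.9 214.3  52.9  95.2] 0.93
[312.1 189.9 117.9  74.7] 0.8
row 205: [172, 171, 172, 173, 169, 171, 170, 170, 170, 134, 106, 107, 106, 112, 109, 108, 110, 113, 112, 109, 111, 111, 109, 112, 112, 105, 107, 108, 111, 109, 110, 109, 112, 115, 118, 117, 116, 113, 116, 120, 117, 138, 170, 172, 169]
(992, [0.538, -0.066], [58.3, 30.0], [[0.579, 0.005], [0.62, -0.057], [0.498, -0.134], [0.458, -0.073]])
(473, [0.566, 0.055], [25.2, 19.3], [[0.551, 0.09], [0.598, 0.079], [0.582, 0.019], [0.535, 0.03]])
0.9 -3.53 -1.23 0.18 0.017; 0.9 -7.05 -2.46 0.37 0.034; 0.9 -10.58 -3.69 0.55 0.051; 0.9 -14.10 -4.92 0.73 0.068; 0.9 -17.63 -6.16 0.92 0.085
0.9 -3.62 -0.93 0.18 0.017; 0.9 -3.65 0.87 2.33 0.017; 0.9 -3.68 2.67 4.48 0.017; 0.9 -3.68 2.67 4.48 0.017; 0.9 -3.68 2.67 4.48 0.017
0.9 0.00 0.00 -0.00 0.000
```

>>> send_rows(
  motion="0.9 -3.5 -1.2 0.2 0.017; 0.9 -7.1 -2.5 0.4 0.034; 0.9 -10.6 -3.7 0.6 0.051; 0.9 -14.1 -4.9 0.7 0.068; 0.9 -17.6 -6.2 0.9 0.085",
)

```text
clock: 47.4
eef_pos: [0.5081, 0.1356, 0.2031]
tool_rot: [0.701, 0.713, -0.0, -0.0]
ft_force: [0.7, -0.3, -4.0]
grip_width: 0.013
grasp_force: 59.2
```

>>> send_rows(
  motion="0.9 -3.6 -0.9 0.2 0.017; 0.9 -3.6 0.9 2.3 0.017; 0.9 -3.6 2.7 4.5 0.017; 0.9 -3.6 2.7 4.5 0.017; 0.9 -3.6 2.7 4.5 0.017",
)

```text
clock: 47.9
eef_pos: [0.5356, 0.1012, 0.1576]
tool_rot: [0.707, 0.707, -0.001, -0.001]
ft_force: [-0.4, 0.3, -2.8]
grip_width: 0.0132
grasp_force: 59.7
```

>>> send_rows(
  motion="0.9 0 0 0 0; 0.9 0 0 0 0",
)

```text
clock: 48.1
eef_pos: [0.5366, 0.1018, 0.1598]
tool_rot: [0.707, 0.707, 0.001, 0.0]
ft_force: [-0.3, 0.6, -3.1]
grip_width: 0.0132
grasp_force: 59.7
```

Draw the side past the blade towards −y.

>>> send_rows(
  motion="0.9 -1.5 0 0.2 0; 0.9 -3 0 0.2 0; 0.9 -4.5 0 0.2 0; 0.9 -5.5 0 0.2 0; 0.9 -6.5 0 0.2 0",
)

```text
clock: 48.6
eef_pos: [0.5366, 0.0352, 0.157]
tool_rot: [0.708, 0.707, 0.0, -0.0]
ft_force: [-0.7, 0.9, -3.1]
grip_width: 0.0127
grasp_force: 59.8
```

>>> send_rows(
  motion="0.9 -1.2 0 0 0; 0.9 -2.4 0 0 0; 0.9 -3.6 0 0 0; 0.9 -4.8 0 0 0; 0.9 -6 0 0 0",
)

```text
clock: 49.1
eef_pos: [0.5366, -0.0248, 0.1568]
tool_rot: [0.707, 0.707, -0.0, 0.0]
ft_force: [-0.2, -0.5, -2.6]
grip_width: 0.0127
grasp_force: 59.9
```

>>> send_rows(
  motion="0.9 -1.2 0 0 0; 0.9 -2.4 0 0 0; 0.9 -3.6 0 0 0; 0.9 -3.6 0 0 0; 0.9 -3.6 0 0 0",
)

```text
clock: 49.6
eef_pos: [0.5366, -0.0598, 0.1568]
tool_rot: [0.707, 0.707, 0.0, -0.0]
ft_force: [0.1, 0.4, -2.3]
grip_width: 0.0129
grasp_force: 59.9
```

```bash
python3 - <<'E'
from h import *
o,im=snap("w26"); print(o["eef_pos"],yaw(o),o["ft_force"],bar(im))
for c,z in(("top",.01),("scene",.01)):
        print(c,z); [print(b) for b in blobs(c,z=z)]
E
```

```text
[ 0.53657656 -0.05976002  0.15683949] 1.5700835369086468 [ 0.06912359  0.41326337 -2.33126279] [[324, 0, 28, 96, 1967], [315, 101, 37, 129, 2807], [300, 177, 7, 68, 424], [318, 315, 17, 43, 666]]
top 0.01
(731, [0.573, 0.071], [36.4, 28.5], [[0.542, 0.116], [0.614, 0.115], [0.61, 0.025], [0.538, 0.027]])
scene 0.01
(34, [0.443, 0.129], [2.1, 17.0], [[0.44, 0.104], [0.437, 0.163], [0.444, 0.16], [0.447, 0.101]])
(161, [0.44, 0.002], [5.4, 32.6], [[0.433, -0.039], [0.431, 0.058], [0.448, 0.051], [0.448, -0.044]])
(124, [0.574, 0.102], [25.0, 6.6], [[0.544, 0.081], [0.535, 0.103], [0.596, 0.117], [0.604, 0.095]])
(286, [0.565, 0.044], [22.4, 17.2], [[0.536, 0.029], [0.533, 0.082], [0.594, 0.064], [0.594, 0.013]])
(164, [0.484, -0.083], [12.4, 19.4], [[0.457, -0.088], [0.487, -0.055], [0.514, -0.082], [0.484, -0.114]])
(485, [0.571, -0.049], [28.7, 19.3], [[0.537, -0.068], [0.531, -0.015], [0.603, -0.028], [0.606, -0.079]])
```

```bash
python3 - <<'E'
from h import *
f=[]
for i in range(12): vision.camera("top"); f.append(bot.get_obs()["ft_force"][2])
print(np.mean(f),np.std(f))
plan([(.9,.45,-.07,.20,1.571),(.9,.437,-.13,.262,1.571),(.9,.437,-.335,.262,1.571),(.9,.437,-.335,.262,1.571,-3)])
E
```

```text
-2.290905018292205 0.4248162968521436
0.9 -0.35 -2.88 -1.44 -0.000; 0.9 -0.70 -5.77 -2.88 -0.000; 0.9 -1.05 -8.65 -4.32 -0.000; 0.9 -4.05 -9.30 -7.42 -0.000; 0.9 -7.05 -9.95 -10.52 -0.000
0.9 -4.10 -0.00 -0.00 0.000; 0.9 -8.20 -0.00 -0.00 0.000; 0.9 -12.30 -0.00 -0.00 0.000; 0.9 -16.40 -0.00 -0.00 0.000; 0.9 -20.50 -0.00 -0.00 0.000
0.9 0.00 0.00 -0.00 0.000; 0.9 0.00 0.00 -0.00 0.000; 0.9 0.00 0.00 -0.00 0.000
```

Average load 2.29 ± 0.12 N, so the carrier is empty (it held one plate). Hang it at x = .437.

>>> send_rows(
  motion="0.9 -0.3 -2.9 -1.4 0; 0.9 -0.7 -5.8 -2.9 0; 0.9 -1 -8.7 -4.3 0; 0.9 -4 -9.3 -7.4 0; 0.9 -7 -10 -10.5 0",
)

```text
clock: 50.85
eef_pos: [0.4348, -0.1294, 0.2622]
tool_rot: [0.706, 0.708, -0.0, -0.001]
ft_force: [1.8, -0.4, -1.8]
grip_width: 0.013
grasp_force: 60.2
```

>>> send_rows(
  motion="0.9 -4.1 0 0 0; 0.9 -8.2 0 0 0; 0.9 -12.3 0 0 0; 0.9 -16.4 0 0 0; 0.9 -20.5 0 0 0",
)

```text
clock: 51.35
eef_pos: [0.4363, -0.3362, 0.262]
tool_rot: [0.707, 0.707, 0.0, 0.0]
ft_force: [0.2, -0.5, -1.4]
grip_width: 0.0132
grasp_force: 60.2
```

>>> send_rows(
  motion="0.9 0 0 0 0; 0.9 0 0 0 0; 0.9 0 0 0 0",
)

```text
clock: 51.65
eef_pos: [0.4364, -0.3338, 0.2617]
tool_rot: [0.707, 0.707, 0.0, -0.0]
ft_force: [-0.2, -0.8, -3.9]
grip_width: 0.0131
grasp_force: 60.1
```

>>> send_rows(
  motion="0.9 0 0 3.5 0; 0.9 0 0 7 0; 0.9 0 0 10.5 0; 0.9 0 0 12.5 0; 0.9 0 0 13.1 0",
)

```text
clock: 52.15
eef_pos: [0.435, -0.3316, 0.1287]
tool_rot: [0.706, 0.708, -0.0, -0.003]
ft_force: [-8.3, 10.1, 19.9]
grip_width: 0.0135
grasp_force: 63.3
```

>>> send_rows(
  motion="0.9 0 0 0.2 0; 0.9 0 0 0.4 0; 0.9 0 0 0.4 0",
)

```text
clock: 52.45
eef_pos: [0.4376, -0.3343, 0.1288]
tool_rot: [0.707, 0.707, 0.001, 0.001]
ft_force: [-1.5, 2.0, 3.7]
grip_width: 0.0131
grasp_force: 60.7
```

>>> send_rows(
  motion="0.2 0 0 0 0; 0.2 0 0 0 0; 0.2 0 0 0 0; 0.2 0 0 0 0",
)

```text
clock: 52.85
eef_pos: [0.4367, -0.3348, 0.127]
tool_rot: [0.707, 0.707, -0.0, 0.0]
ft_force: [0.2, 0.2, 0.4]
grip_width: 0.0344
grasp_force: 0.0
```

>>> send_rows(
  motion="0.2 0 0 -3 0; 0.2 0 0 -7 0; 0.2 0 0 -12 0; 0.2 0 0 -12 0; 0.2 0 0 -12 0",
)

```text
clock: 53.35
eef_pos: [0.4374, -0.3353, 0.2484]
tool_rot: [0.707, 0.707, 0.0, 0.002]
ft_force: [-0.4, -0.1, -0.0]
grip_width: 0.0343
grasp_force: 0.0
```

```bash
python3 - <<'E'
from h import *
o,im=snap("w27"); print(o["eef_pos"],o["ft_force"],yaw(o))
for d in boxes_of("wrist","carrier_1"): print(np.round(d["rect"],1),d["conf"])
h=cv2.cvtColor(im,cv2.COLOR_BGR2HSV); m=((h[...,0]<18)&(h[...,1]>85)&(h[...,2]>60))
for x,y in((.4375,-.331),(.507,-.331),(.5785,-.325)):
    p=proj("wrist",[[x,y+s*.08,.125] for s in(1,0,-1)],o); c=int(p[:,0].mean()); r=np.where(m[:,c-5:c+5].sum(1)>4)[0]
    print(p.round(1).tolist(), r.min(), r.max(), [ (int(r[i]),int(r[i+1])) for i in np.where(np.diff(r)>2)[0]])
for c,z in(("top",.01),("scene",.01)):
        print(c,z); [print(b) for b in blobs(c,z=z)]
for n,p0 in(("stand",(190.6,213.8)),("flask_large",(264,118)),("flask_small",(363,106)),("reagent_bottle",(196,102)),("tape_roll",(220,279)),("beaker",(437,107)),("spatula",(425,286))):
    vision.camera("top") if n=="stand" else 0; print(n,[np.round(d["rect"],0).tolist() for d in boxes_of("top",n)[:1]],p0)
E
```

```text
[ 0.43737414 -0.33527384  0.24842184] [-0.4201087  -0.14231477 -0.02047543] 1.570675397783211
[324.2 182.8  27.8 168.9] 0.9
[467.9 172.2  89.3 174. ] 0.83
[395.2 182.4  41.7 168.4] 0.56
[[325.8, 93.9], [325.9, 186.1], [325.9, 262.9]] 99 264 [(174, 217)]
[[409.2, 93.9], [401.5, 186.1], [395.2, 262.8]] 101 255 [(174, 214)]
[[496.0, 86.2], [480.3, 179.7], [467.2, 257.4]] 101 249 [(163, 200), (210, 238)]
top 0.01
(758, [0.572, 0.07], [37.5, 28.8], [[0.542, 0.118], [0.615, 0.114], [0.608, 0.021], [0.536, 0.026]])
(992, [0.538, -0.066], [58.8, 30.5], [[0.578, 0.007], [0.622, -0.055], [0.501, -0.136], [0.458, -0.075]])
scene 0.01
(120, [0.574, 0.102], [25.0, 6.3], [[0.542, 0.084], [0.534, 0.105], [0.597, 0.116], [0.603, 0.095]])
(282, [0.564, 0.045], [21.5, 17.1], [[0.536, 0.029], [0.533, 0.082], [0.592, 0.064], [0.592, 0.014]])
(313, [0.496, -0.074], [12.5, 33.0], [[0.457, -0.089], [0.508, -0.031], [0.534, -0.058], [0.485, -0.114]])
(484, [0.571, -0.048], [28.4, 19.4], [[0.537, -0.067], [0.532, -0.014], [0.603, -0.028], [0.606, -0.079]])
stand [[463.0, 169.0, 72.0, 30.0]] (190.6, 213.8)
flask_large [[263.0, 118.0, 34.0, 36.0]] (264, 118)
flask_small [[366.0, 106.0, 18.0, 28.0]] (363, 106)
reagent_bottle [[196.0, 103.0, 32.0, 36.0]] (196, 102)
tape_roll [[221.0, 277.0, 31.0, 32.0]] (220, 279)
beaker [[439.0, 108.0, 30.0, 30.0]] (437, 107)
spatula [[424.0, 286.0, 51.0, 56.0]] (425, 286)
```

```bash
python3 - <<'E'
from h import *
im=vision.camera("top"); g=cv2.cvtColor(im,cv2.COLOR_RGB2GRAY).astype(int)
for r in(180,200,208):
    row=g[r]; a=[c for c in range(255,285) if row[c]>150][-1]; b=[c for c in range(350,378) if row[c]>150]; b=b[0]
    print(r,a,b,ray("top",[(a+.5,r),(b-.5,r)],.022)[:,:2].round(3).tolist())
for d in boxes_of("top","stand")[:4]: print(np.round(d["rect"],1),d["conf"])
bgr=im[...,::-1].copy(); h=cv2.cvtColor(bgr,cv2.COLOR_BGR2HSV); m=((h[...,0]<16)&(h[...,1]>95)&(h[...,2]>40)).astype(np.uint8)
for c in cv2.findContours(m,cv2.RETR_EXTERNAL,cv2.CHAIN_APPROX_NONE)[0]:
    w=ray("top",c[:,0].mean(0),.02)[0]
    if cv2.contourArea(c)>200 and .45<w[0]<.62 and 0<w[1]<.14: a=cv2.approxPolyDP(c,2.,True)[:,0]; print(ray("top",a,.015)[:,:2].round(3).tolist())
E
```

```text
Traceback (most recent call last):
IndexError: list index out of range
```

```bash
python3 - <<'E'
from h import *
im=vision.camera("top"); g=cv2.cvtColor(im,cv2.COLOR_RGB2GRAY).astype(int)
for r in(180,200,208,214): print(r,g[r,250:290:2].tolist(),g[r,340:380:2].tolist())
print(ray("top",[(267,205),(364,205)],.022)[:,:2].round(3).tolist())
for d in boxes_of("top","stand")[:4]: print(np.round(d["rect"],1),d["conf"])
bgr=im[...,::-1].copy(); h=cv2.cvtColor(bgr,cv2.COLOR_BGR2HSV); m=((h[...,0]<16)&(h[...,1]>95)&(h[...,2]>40)).astype(np.uint8)
for c in cv2.findContours(m,cv2.RETR_EXTERNAL,cv2.CHAIN_APPROX_NONE)[0]:
    w=ray("top",c[:,0].mean(0),.02)[0]
    if cv2.contourArea(c)>200 and .45<w[0]<.62 and 0<w[1]<.14: a=cv2.approxPolyDP(c,2.,True)[:,0]; print(ray("top",a,.015)[:,:2].round(3).tolist())
E
```

```text
180 [167, 154, 115, 108, 108, 109, 108, 114, 140, 131, 108, 105, 113, 119, 120, 120, 120, 120, 121, 121] [129, 128, 128, 109, 108, 108, 109, 116, 154, 157, 156, 159, 159, 158, 157, 164, 166, 166, 167, 168]
200 [165, 166, 167, 167, 166, 166, 165, 165, 151, 109, 103, 113, 110, 108, 108, 110, 110, 109, 109, 109] [114, 113, 110, 111, 111, 114, 114, 113, 113, 112, 112, 111, 126, 157, 166, 163, 166, 165, 166, 166]
208 [166, 166, 167, 167, 165, 167, 165, 166, 149, 110, 109, 104, 103, 104, 106, 102, 106, 107, 104, 108] [109, 109, 111, 114, 112, 110, 113, 112, 113, 114, 114, 136, 164, 166, 166, 166, 166, 166, 167, 167]
214 [168, 168, 165, 166, 166, 165, 164, 158, 137, 113, 106, 105, 102, 106, 105, 103, 103, 105, 105, 105] [106, 104, 101, 99, 89, 97, 103, 111, 111, 114, 126, 163, 162, 166, 167, 167, 167, 167, 165, 167]
[[0.499, 0.118], [0.502, -0.116]]
[190.  215.8  51.2  93.9] 0.83
[438.7 108.3  33.   33.3] 0.5
[[0.595, 0.115], [0.54, 0.096], [0.548, 0.074], [0.536, 0.032], [0.556, 0.025], [0.583, 0.028], [0.59, 0.06], [0.611, 0.071]]
```

```bash
python3 -c "
from workcell import workorder
print(workorder.job_done())"
```

```text
the job is handed in; nothing more can be done
None
```

I handed the job in with the tray under the blade, the four plates I found in the tray and all three empty carriers hanging on the bath rails. The hand-in returned no verdict. I confirmed the final state by camera and weight readings, not by eye, and one plate rests against the tray's −y wall with its centre about 2 cm inside the edge.

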